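Stack the keyed praline tray in the delivery carrier and clamp it down

ROBOT

A 7-joint arm with a two-finger parallel gripper is mounted at the origin on a cart in front of the work surface, level with it; the furniture and walls round the work are solid. World frame = base frame: x ahead of the robot, y to its left, z up, the work surface at z = 0. Lengths are in m, angles in rad, forces in N, time in s.
With the tool pointing down it reaches from about 0.35 to 0.775 m from the base axis. Payload 3.1 kg.
Tool frame: the origin (TCP) lies at the very end of the fingers, on their centre line; the grasp point (between the pads) lies 19 mm behind it; y points along the fingers, x is the direction in which the jaws open and shut, and the axes are right-handed (so a half turn about y gives the same grasp; the last joint's range is limited). The gripper opens to 85 mm and grips with 20 to 120 N. Pads are 22 mm wide; open, the fingers measure 114 mm over their backs; the gripper's body (76 mm by 85 mm) begins 54 mm behind the grasp point. The pads swing forward as they close: fully open they stand 13 mm farther back than shut.
Start: joints at [-1.254, 0.311, 0.014, 1.512, -0.004, 1.319, -0.027], TCP at [0.193, 0.515, 0.231] pointing down, gripper open.
Joint ranges: [-2.7, 2.7], [-0.3, 1.91], [-1.27, 1.3], [0.12, 2.57], [-1.44, 4.58], [0.2, 2.03], [-3.05, 3.05]. Speed limits (rad/s): [2.79, 2.79, 3.14, 3.14, 3.14, 3.14, 3.14].

INTERFACE

Orientations are given as a rotation vector (axis times angle).
In Python, from workcell import telemetry, eyes, manip gives the robot as it stands.
- The arm moves only by the tool step_arm, never from a script. Its argument "targets" is a list of rows, each a list of 7 numbers: the shift along the world's x, y, z in m, then the turn, a rotation vector about the world's x, y, z in rad, then the finger opening in m, from 0 to 0.0854. A call has 1 to 12 rows; each row is the pose to reach, as a shift and turn from the pose commanded when the call began; what a row does not reach only later rows make up. A row lasts 1/8 s, in which the tool goes at most 62.5 mm and 10.7 degrees, less where a joint would pass 70% of its speed; a pose out of reach is approached as far as the arm can. A call with a gripper value outside its range is refused whole. The fingers move at their own pace and stop on an object; "grip_force" is the grip in N (left out, the last holds). Time passes only in rows, so rows that repeat a pose let the fingers close. It gives the time, the measured TCP pose, the force and the opening at its end, in the units of the state.
- telemetry.sense(): the state, without advancing time (a new reading comes with each control period).
- eyes.camera(name): name is "side" or "top"; returns the picture (420x560x3 uint8, red, green, blue); there is no depth.
- eyes.camera_info(name): a dict with "fx", "fy", "cx", "cy" (pixels), "rvec" (rotation vector, rad) and "tvec" (3), from world to camera coordinates, as OpenCV has them. Camera axes: x right, y down, z forward; pixel columns grow to the right and rows downward; lengths in m; the calibration is good to about 2 mm. A picture is of the moment at which its call begins. camera_info takes no time and is no camera call.
- manip.hand_in(): hands the job in, once; it reports no verdict.
The state is a dict: "clock": time; "qpos": joint angles; "joint_vel": joint speeds; "joint_torque": joint torques, N m; "tool_pos": TCP position; "tool_rot": TCP orientation; "contact_force": force on the tool from outside, world axes, zero at the start; "ft_torque": the same for the moment, N m; "width": finger opening in m.
Only numpy, scipy, OpenCV 4.12 (cv2) and the standard library are available. Lean on these libraries where they do the work, as an engineer would, in place of code of your own. Each camera call takes 0.05 s, during which the arm holds its last target.

TASK

Set the loose praline tray on top of the one in the delivery carrier, turned so that its notch drops over the steel key and it sits flush, lowering it on rather than dropping it. Then push the toggle clamp's handle down past centre so that it stays down and its pad holds the stack. Leave the things round about where they stand.

Things in the scene. Friction and masses are not known exactly. Their poses are not given: they have to be found in the camera images.
- tray_mid (a point): Centre of the loose praline tray, half-way up. A milled beech block 180 mm long, 64 mm wide, 34 mm high, 0.3 to 0.5 kg, standing on the counter, well of pralines upward; take it across its 64 mm width. x runs along it towards the end with key and notch, z up. The other end is plain, its top flat from x = -90 to -52 mm.
- tray_notch (a point): Centre of the notch pocket in the loose tray's underside, level with the underside: 58 mm from tray_mid along x, 17 mm below it. T-shaped, 13 mm deep: a pocket 22 mm long (x = 47 to 69 mm) and 48 mm wide (y), then a slot 22 mm wide on to the end face (x = 90 mm), where it shows as an opening. Same axes as tray_mid.
- tray_key (a point): Centre of the key's head on the loose tray, level with the tray's top face, straight above its notch. The key is a T of round-topped 18 mm steel bar, 10 mm proud of the top face: head 44 mm across (y), stem to 86 mm from the tray's centre.
- lower_mid (a point): Centre of the lower tray, half-way up: the same tray, same axes, standing loose on the carrier over a key on the board. Its top face is 17 mm above this point. With the loose tray seated, tray_mid is 34 mm straight above this point and the axes agree; the wrong way round it would ride 10 mm high on the key.
- lower_key (a point): Centre of the key's head on the lower tray, level with its top face, 58 mm from lower_mid along x; the same steel key, 10 mm high. The notch is 2 mm larger than the key on every side and the key's rounded top leads it in. Seated, tray_notch coincides with this point.
- carrier: Delivery carrier, fixed on the counter: wooden board 345 x 112 mm, top 18 mm high, the lower tray on one half, a steel toggle clamp on a riser at the other. Origin on the counter under the middle of the lower tray; x towards the trays' key end, away from the clamp; z up. The riser spans x = -121 to -233 mm, 62 mm wide; the clamp's frame on it reaches z = 117 mm.
- grip (a point): Point on the axis of the clamp's black handle grip (21 mm thick, 74 mm long), 20 mm before its end. Its x axis points along the handle towards the clamp, z out of the side that is pushed. Open, the handle stands, leaning 30 degrees back from the trays; closed, it lies level, pointing away from them. 2 to 8 N here move it.
- pivot (a point): The arm's pivot on the clamp, at x = -144, z = 106 mm in the carrier's frame; same axes. In that frame the grip point goes, at y = 0, from x, z = (-230, 211) mm open by (-248, 206), (-267, 195), (-277, 184), (-282, 166), (-284, 142) to (-284, 122) closed: first away from the trays, then down. Dead centre is at about z = 129 mm; past it the handle stays on its stop.
- clamp_arm (a joint): Angle of the clamp's arm: 0 open (standing nearly upright, in the carrier's frame its tip is at x = -127, z = 186 mm and its pad reaches to x = -103 mm, 13 mm short of the trays' place), 1.36 rad when level. It moves with the handle; about 1.34 when closed on two trays.
- clamp_pad: Rubber pad under the tip of the clamp's arm, 21 mm across, on a spring spindle (3.5 N per mm, at most 7 mm). Closed, it presses with about 10 N on the plain end of the upper tray; over a tray that is not fully down the clamp cannot close. Origin at the middle of its lower face.
- cream_jar: Bystander: small jar, 50 mm across and 60 mm tall. Origin at the middle of its underside.
- jam_jar: Bystander: jar, 62 mm across and 82 mm tall, with a white lid, behind the carrier. Origin at the middle of its underside.
- gift_box: Bystander: gift box with a bow, 64 x 67 x 64 mm. Origin at the middle of its underside.
- ribbon_reel: Bystander: reel of ribbon lying flat, 78 x 88 x 26 mm. Origin at the middle of its underside.

How it is judged:
By the outcome, as a careful person would: the job done as asked, in the order asked, and still so for the second after the job is handed in, with the robot touching nothing.
It also fails if it takes over 64 s, if anything falls off the work surface, if the arm or the gripper's body presses on something with over 40 N, if the wrist force passes 120 N, or if a joint passes its speed limit or range.

## Working session

There is one attempt and no reset: what is moved stays moved. The work goes in short steps, Python scripts to look and compute and a tool call to move; the robot and the scene stay as the last step left them, time stands still between calls to the robot, and variables do not carry over. Pictures are saved under pics/ and viewed, and the job is handed in when it is done.

Besides the shell and the picture viewer there is one more tool, called after "Emit:" as name(argument=value, ...) on one line, values as JSON. step_arm: Moves the arm, as the interface text tells. Its arguments: {"type":"object","properties":{"targets":{"type":"array"},"grip_force":{"type":"number"}},"required":["targets"]}

```bash
ls; mkdir -p pics; cat > h.py <<'E'
import numpy as np, cv2
from workcell import telemetry, eyes, manip
def P(n):
    c=eyes.camera_info(n); R=cv2.Rodrigues(np.array(c["rvec"],float))[0]; t=np.array(c["tvec"],float).ravel()
    return np.array([[c["fx"],0,c["cx"]],[0,c["fy"],c["cy"]],[0,0,1]]),R,t
def proj(n,X):
    K,R,t=P(n); x=(K@(R@np.atleast_2d(X).T+t[:,None])); return (x[:2]/x[2]).T
def ray(n,uv):
    K,R,t=P(n); d=R.T@np.linalg.inv(K)@np.array([uv[0],uv[1],1.]); return -R.T@t,d
def onz(n,uv,z):
    o,d=ray(n,uv); return o+d*(z-o[2])/d[2]
def tri(a,b):
    K,R,t=P("side");K2,R2,t2=P("top")
    X=cv2.triangulatePoints(K@np.c_[R,t],K2@np.c_[R2,t2],np.array(a,float).reshape(2,1),np.array(b,float).reshape(2,1)); X=(X[:3]/X[3]).ravel()
    return X, proj("side",X)[0]-a, proj("top",X)[0]-b
def snap(n,f):
    im=eyes.camera(n); cv2.imwrite(f"pics/{f}.png",im[:,:,::-1]); return im
def crop(f,x0,y0,x1,y1,s,g):
    im=cv2.imread(f"pics/{f}.png")[y0:y1,x0:x1]; im=cv2.resize(im,None,fx=s,fy=s,interpolation=cv2.INTER_CUBIC)
    for x in range((x0+19)//20*20,x1,20): cv2.putText(im,str(x),((x-x0)*s,10),0,.35,(0,0,255));cv2.line(im,((x-x0)*s,12),((x-x0)*s,18),(0,0,255))
    for y in range((y0+19)//20*20,y1,20): cv2.putText(im,str(y),(0,(y-y0)*s+4),0,.35,(0,0,255));cv2.line(im,(24,(y-y0)*s),(30,(y-y0)*s),(0,0,255))
    cv2.imwrite(f"pics/{g}.png",im)
E
python3 - <<'E'
from h import *
snap("side","s0");snap("top","t0")
for n in("side","top"):
    K,R,t=P(n); print(n,K[0,0],-R.T@t,R[2])
print(telemetry.sense())
E
```

```text
pics
side 438.35268091526797 [-0.05592981 -1.19438102  0.67618223] [ 0.4013327   0.83791261 -0.36991151]
top 433.9199215147156 [-0.29188795 -0.05997941  1.35483683] [ 0.56462334  0.05102257 -0.8237701 ]
{'clock': 0.1, 'qpos': array([-1.25368469,  0.31166939,  0.01399268,  1.51290128, -0.00440498,
        1.31921613, -0.0271958 ]), 'joint_vel': array([-0.00209316, -0.00097646, -0.00180328, -0.00364664,  0.00130765,
       -0.00127377,  0.0004392 ]), 'joint_torque': array([ 7.22378281e-04, -3.80853868e+01,  1.46381948e-01, -2.31242323e+01,
        1.21838594e-02,  8.02943105e-03,  2.84502499e-05]), 'tool_pos': array([0.19289218, 0.51435887, 0.23031486]), 'tool_rot': array([-1.35915752, -0.93976297,  0.94261812]), 'contact_force': array([0.01153375, 0.08070765, 0.01237   ]), 'ft_torque': array([ 0.0363806 , -0.00806   ,  0.01856692]), 'width': 0.08528788430575644}
```

View pics/s0.png

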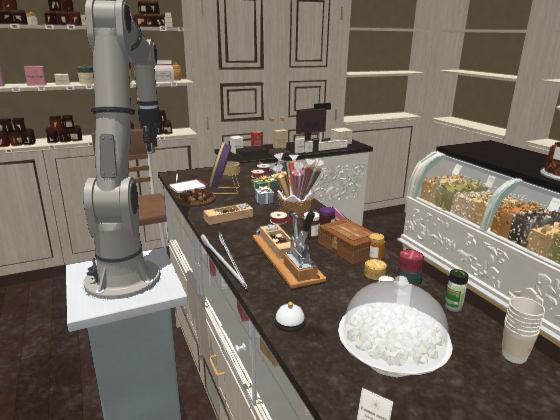

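View pics/t0.png

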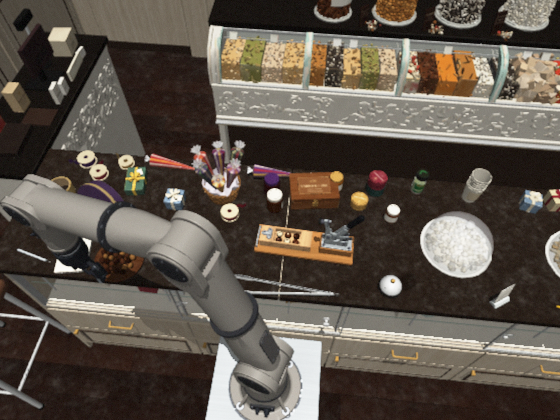

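The side view shows the loose tray near (228,213) and the carrier near (290,255). In the top view the carrier is near (304,243), and the loose tray seems to be hidden under the arm.

```bash
python3 - <<'E'
from h import *
crop("s0",190,180,390,300,4,"s0c")
crop("t0",140,160,360,300,3,"t0c")
E
```

```text
(no output)
```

View pics/s0c.png

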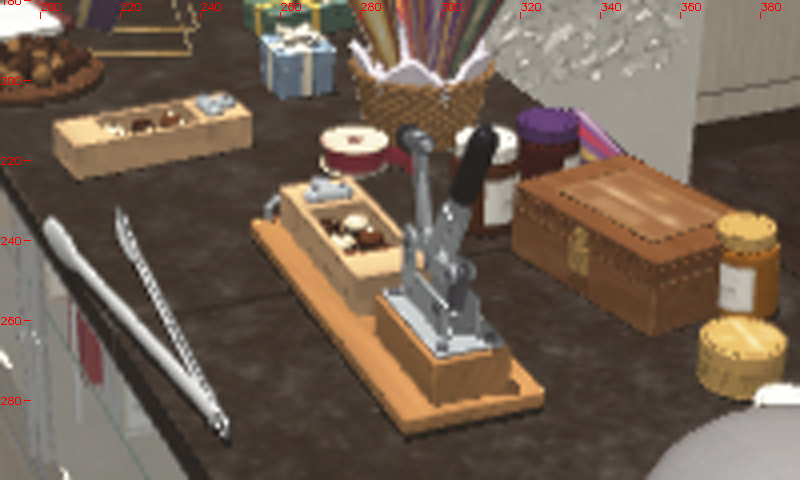

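View pics/t0c.png

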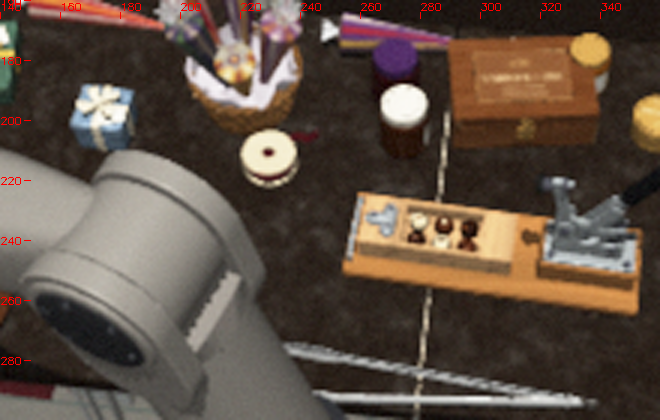

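```bash
python3 - <<'E'
from h import *
np.set_printoptions(precision=4,suppress=True)
for nm,uv,z in [("LnearL",(203.5,214),.034),("LnearLbottom",(209.5,224.5),0),("Lfar",(250,209),.034),("Lback",(239,203.5),.034),("key",(241,205.5),.04),("bR",(252,216),0.0)]:
    print(nm,onz("side",uv,z))
for nm,uv,z in [("lowtray mid side",(288,236),.052),("board near",(303,288),0.018)]: print(nm,onz("side",uv,z))
for uv in [(259.5,224),(314.5,233.5),(312.5,240),(258,235)]: print("top low",onz("top",uv,.052))
for nm,s,t in [("lowkey",(272,226.5),(267,232)),("cream?",(355,242),(360,198)),("jamlid",(311,215),(271,195)),("reel",(278,214),(229,210)),("grip end",(311.5,213),(362,217.5)),("armtip",(292,215),(325,222))]:
    print(nm,*tri(s,t))
E
```

```text
LnearL [0.3236 0.2989 0.034 ]
LnearLbottom [ 0.3371  0.2713 -0.    ]
Lfar [0.5014 0.2777 0.034 ]
Lback [0.482  0.3489 0.034 ]
key [0.4769 0.3113 0.04  ]
bR [ 0.5121  0.2849 -0.    ]
lowtray mid side [ 0.5162 -0.0303  0.052 ]
board near [ 0.4427 -0.2807  0.018 ]
top low [0.5245 0.0826 0.052 ]
top low [ 0.5058 -0.114   0.052 ]
top low [ 0.4788 -0.1085  0.052 ]
top low [0.4788 0.0821 0.052 ]
lowkey [0.494  0.0519 0.055 ] [-0.2957  0.1943] [ 0.0759 -0.3433]
cream? [ 0.6219 -0.2612  0.1183] [ 1.334  -1.0197] [-0.3863  1.3428]
jamlid [0.6447 0.0543 0.071 ] [-0.5108  0.3679] [ 0.1618 -0.5994]
reel [0.588  0.2052 0.0274] [ 0.1359 -0.0924] [-0.0396  0.1683]
grip end [ 0.4751 -0.2513  0.225 ] [-0.3181  0.2303] [ 0.0901 -0.3312]
armtip [ 0.4748 -0.1399  0.1771] [ 0.2985 -0.2089] [-0.0811  0.3268]
```

The loose tray's key end points roughly along world +x, and the carrier's x axis points roughly along world +y. I'll swing the arm to the other side so the loose tray shows in the top camera.

Emit:
step_arm(targets=[[0,0,0.06,0,0,0,0.085],[0.05,-0.02,0.09,0,0,0,0.085],[0.1,-0.05,0.11,0,0,0,0.085],[0.145,-0.09,0.13,0,0,0,0.085],[0.185,-0.135,0.15,0,0,0,0.085],[0.215,-0.185,0.16,0,0,0,0.085],[0.235,-0.245,0.17,0,0,0,0.085],[0.245,-0.305,0.17,0,0,0,0.085],[0.25,-0.365,0.17,0,0,0,0.085],[0.25,-0.425,0.17,0,0,0,0.085],[0.25,-0.485,0.17,0,0,0,0.085],[0.25,-0.545,0.17,0,0,0,0.085]])

```text
clock: 1.6
tool_pos: [0.4426, -0.0319, 0.401]
tool_rot: [-1.357, -0.941, 0.941]
contact_force: [1.0, -0.4, 0.6]
width: 0.0845
```

Emit:
step_arm(targets=[[0,-0.06,0.0,0,0,0,0.085],[0,-0.12,0.0,0,0,0,0.085],[-0.02,-0.18,0.0,0,0,0,0.085],[-0.04,-0.23,0.0,0,0,0,0.085],[-0.06,-0.28,0.0,0,0,0,0.085],[-0.08,-0.33,0.0,0,0,0,0.085],[-0.1,-0.37,0.0,0,0,0,0.085],[-0.1,-0.37,0,0,0,0,0.085]])

```text
clock: 2.6
tool_pos: [0.3391, -0.4035, 0.4007]
tool_rot: [-1.361, -0.931, 0.936]
contact_force: [0.2, 0.3, 0.3]
width: 0.0852
```

```bash
python3 - <<'E'
from h import *
snap("side","s1");snap("top","t1")
s=telemetry.sense(); print(s["clock"],s["tool_pos"],s["qpos"]); print(cv2.Rodrigues(s["tool_rot"])[0])
E
```

```text
2.7 [ 0.34299697 -0.39988228  0.40076104] [ 0.25426808  0.28850113  0.81290297  1.21741422 -0.21081546  1.72093863
  2.22540894]
[[ 3.52040255e-01 -4.28738640e-04 -9.35984762e-01]
 [ 9.35984276e-01  1.27878749e-03  3.52039486e-01]
 [ 1.04599267e-03 -9.99999090e-01  8.51477299e-04]]
```

View pics/t1.png

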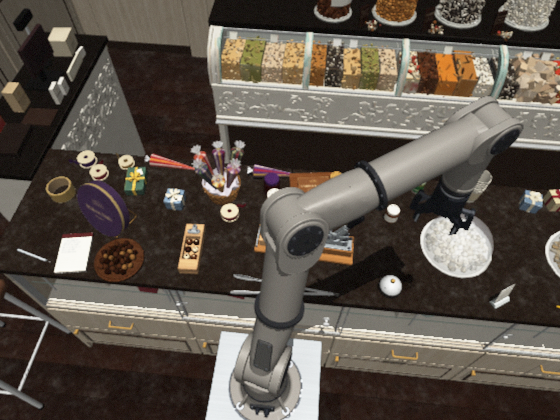

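View pics/s1.png

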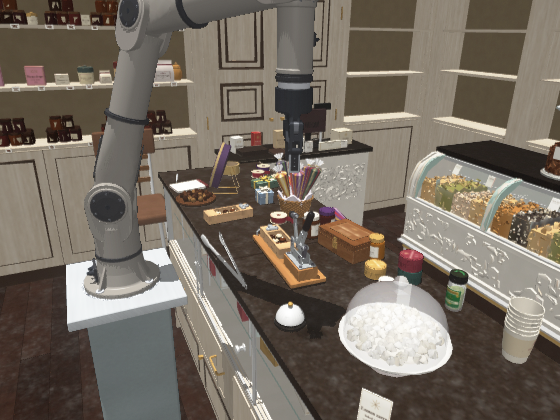

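The top view now shows the loose tray near (192,247), key end up the image. I'll enlarge it for measurement.

```bash
python3 - <<'E'
from h import *
crop("t1",165,210,225,285,8,"t1c")
crop("s1",195,190,265,240,10,"s1c")
crop("t0",245,210,345,270,8,"t0d")
crop("s0",240,200,340,275,8,"s0d")
E
```

```text
(no output)
```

View pics/t1c.png

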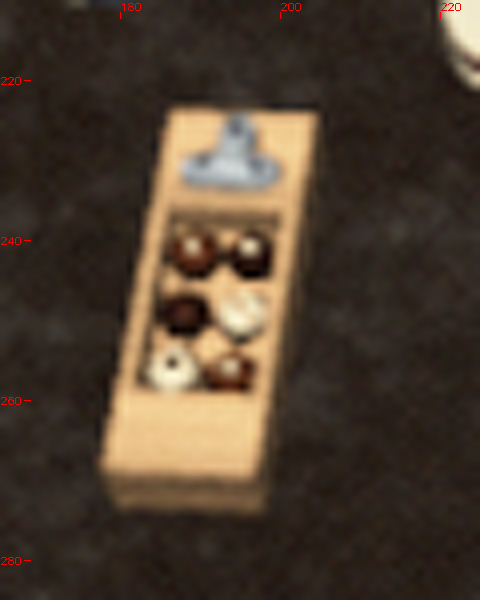

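View pics/s1c.png

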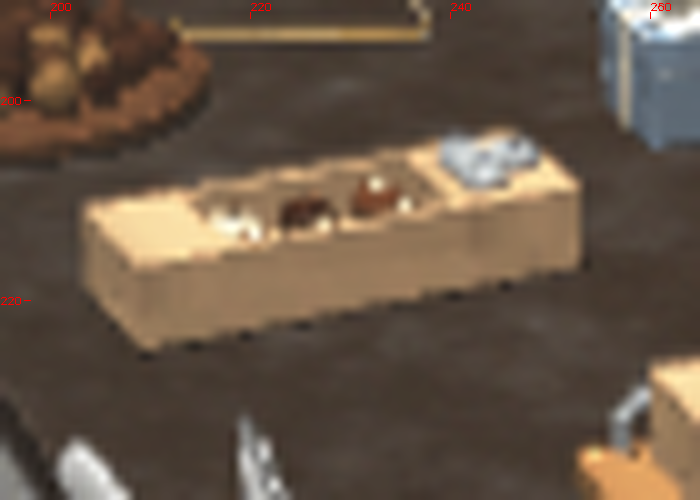

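View pics/t0d.png

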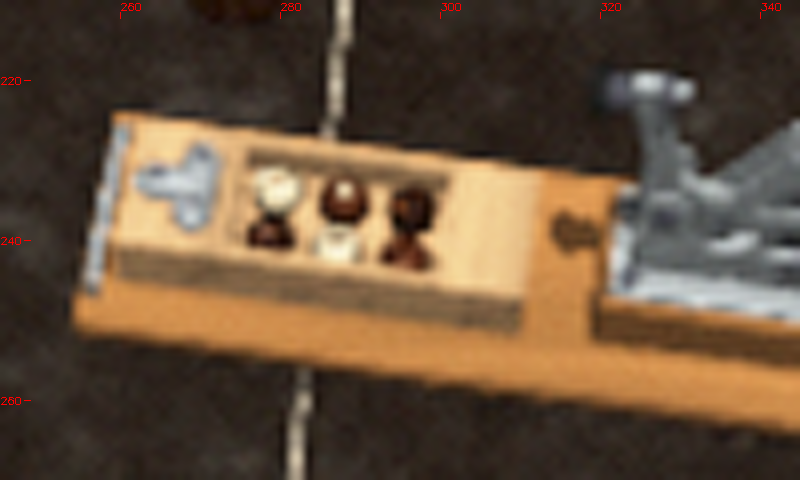

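View pics/s0d.png

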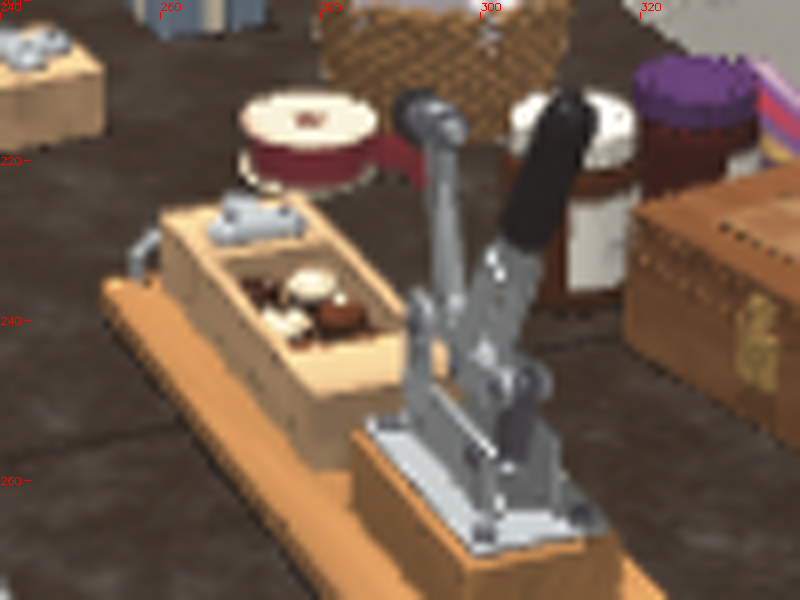

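```bash
cat > fit.py <<'E'
from h import *
from scipy.optimize import least_squares
np.set_printoptions(precision=4,suppress=True)
L,W,H=.09,.032,.017
def box(p,c):
    x,y,z,a=p; R=np.array([[np.cos(a),-np.sin(a),0],[np.sin(a),np.cos(a),0],[0,0,1]])
    return np.array(c)*[L,W,H]@R.T+[x,y,z]
def fit(obs,p0):
    def f(p):
        return np.concatenate([(proj(n,box(p,[c]))[0]-(np.array(uv)-.44)) for n,c,uv in obs])
    r=least_squares(f,p0,loss='soft_l1',f_scale=.5); J=r.jac; 
    return r.x,f(r.x).reshape(-1,2),np.sqrt(np.diag(np.linalg.inv(J.T@J)))*.4
loose=[("top",(1,1,1),(186,223.75)),("top",(1,-1,1),(204.75,224.1)),("top",(-1,-1,1),(196.9,269.9)),("top",(-1,1,1),(177.5,268.75)),("top",(-1,1,-1),(179.6,273.1)),("top",(-1,-1,-1),(198.1,273.9)),
("side",(-1,1,1),(203.3,210.7)),("side",(-1,-1,1),(208.7,216.8)),("side",(1,-1,1),(253,208.3)),("side",(1,1,1),(245.8,202.8)),("side",(-1,-1,-1),(209.8,225)),("side",(1,-1,-1),(252.8,216.7)),("side",(-1,1,-1),(203.5,218.5))]
low=[("top",(1,-1,1),(259.4,224)),("top",(-1,-1,1),(312.9,231.25)),("top",(-1,1,1),(310.25,247.5)),("top",(1,1,1),(259.4,240.6)),("top",(-1,1,-1),(310,251.25)),("top",(1,1,-1),(260,244.5)),
("side",(1,1,1),(260.25,226.6)),("side",(1,-1,1),(277.25,224.5)),("side",(-1,1,1),(279.5,249.4)),("side",(-1,1,-1),(279.75,258.5)),("side",(1,1,-1),(260.6,234))]
if __name__=="__main__":
    for n in("side","top"): print(eyes.camera_info(n)["cx"],eyes.camera_info(n)["cy"])
    for o,p0 in((loose,[.41,.31,.017,0]),(low,[.495,-.012,.035,1.6])):
        p,r,s=fit(o,p0); print(p,np.degrees(p[3]),s); print(np.c_[r].round(1).tolist())
        for cam in("side","top"):
            q,r,s=fit([k for k in o if k[0]==cam],p0); print(cam,q,s)
E
python3 fit.py
```

```text
284.53547641278146 205.3705177965766
279.02283014147514 207.86907310297772
[0.423  0.3111 0.0167 0.0644] 3.688389523908635 [0.0006 0.0009 0.0009 0.0073]
[[0.2, 0.0], [-0.8, 0.3], [-0.2, -0.3], [0.3, 0.1], [-0.0, 0.2], [0.1, 0.1], [-0.1, -0.1], [0.2, -0.3], [0.0, 0.1], [0.4, 0.2], [-0.5, -0.1], [0.3, -0.3], [0.1, 0.3]]
side [0.4243 0.3163 0.0144 0.0729] [0.0036 0.0114 0.0051 0.0138]
top [0.4197 0.3088 0.0237 0.0593] [0.0051 0.0029 0.0101 0.0091]
[ 0.4883 -0.0139  0.0358  1.5212] 87.15733486445282 [0.0007 0.0008 0.001  0.0061]
[[2.8, 0.5], [-0.2, -0.1], [0.4, -0.6], [-0.3, -0.7], [0.0, 0.5], [-0.7, 0.3], [0.0, -0.2], [0.4, -0.7], [0.2, -0.3], [-0.2, 0.4], [-0.3, 1.4]]
side [0.4981 0.0086 0.0236 1.5255] [0.0072 0.0162 0.0088 0.0078]
top [ 0.4913 -0.0139  0.0309  1.5203] [0.0065 0.0008 0.011  0.0099]
```

Both fits give heights close to the given ones: 16.7 mm against 17, and 35.8 mm against 35. Next I'll overlay the fitted boxes to check them.

```bash
cat > ov.py <<'E'
from fit import *
import itertools
def overlay(f,cam,p,x0,y0,x1,y1,s,g,key=True):
    im=cv2.imread(f"pics/{f}.png")[y0:y1,x0:x1]; im=cv2.resize(im,None,fx=s,fy=s,interpolation=cv2.INTER_CUBIC)
    m=lambda X:[tuple(int(v) for v in ((q-[x0,y0]+.5)*s-.5)) for q in proj(cam,X)]
    C=[np.array(c) for c in itertools.product((-1,1),repeat=3)]
    for a in range(8):
        for b in range(a):
            if abs(C[a]-C[b]).sum()==2: q=m(box(p,[C[a],C[b]])); cv2.line(im,q[0],q[1],(0,255,0),1,cv2.LINE_AA)
    k=[np.array([.058,yy,.017+.010])/[L,W,H] for yy in(-.022,.022)]+[np.array([xx,0,.027])/[L,W,H] for xx in(.058,.086)]
    q=m(box(p,k)); cv2.line(im,q[0],q[1],(255,0,255),1); cv2.line(im,q[2],q[3],(255,0,255),1)
    cv2.imwrite(f"pics/{g}.png",im)
E
python3 - <<'E'
from ov import *
a=[0.423,0.3111,0.017,0.0644]
low2=[o for o in low if o[2]!=(259.4,224)]
b,r,s=fit(low2,[.495,-.012,.035,1.55]); print(b,s,r.round(1).tolist())
overlay("t1","top",a,165,210,225,285,8,"o1"); overlay("s1","side",a,195,190,265,240,10,"o2")
b[2]=.035
overlay("t0","top",b,245,210,345,270,8,"o3"); overlay("s0","side",b,240,200,340,275,8,"o4")
a1=cv2.imread("pics/o3.png");a2=cv2.imread("pics/o4.png"); 
E
```

```text
[ 0.488  -0.0144  0.0359  1.5209] [0.0007 0.0008 0.001  0.0063] [[-0.1, 0.0], [0.6, -0.5], [-0.2, -0.6], [0.2, 0.5], [-0.5, 0.3], [0.0, -0.1], [0.4, -0.7], [0.2, -0.2], [-0.2, 0.5], [-0.3, 1.4]]
```

View pics/o1.png

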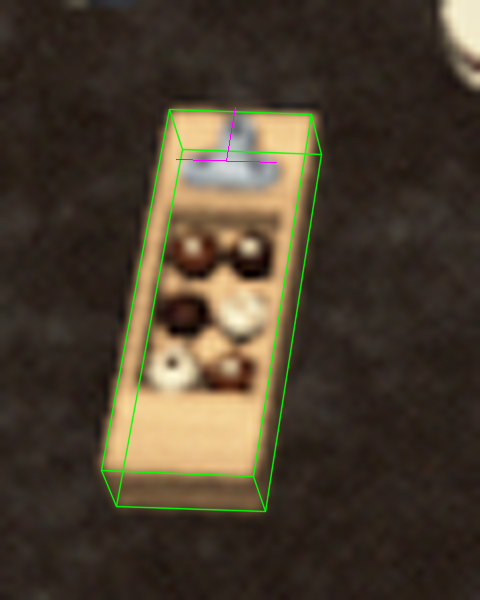

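View pics/o3.png

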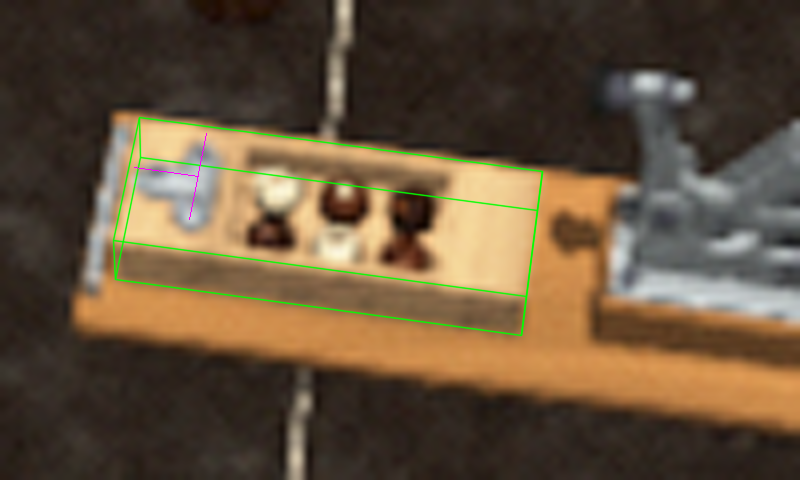

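View pics/o4.png

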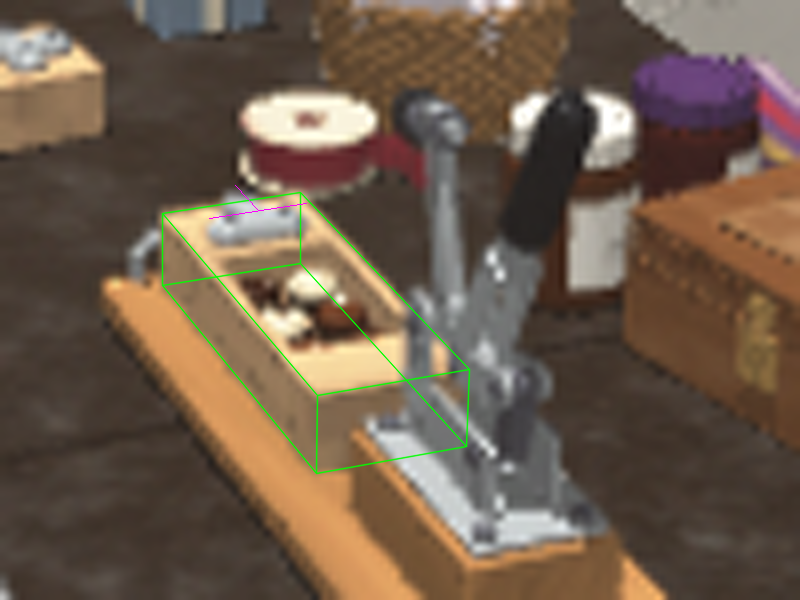

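View pics/o2.png

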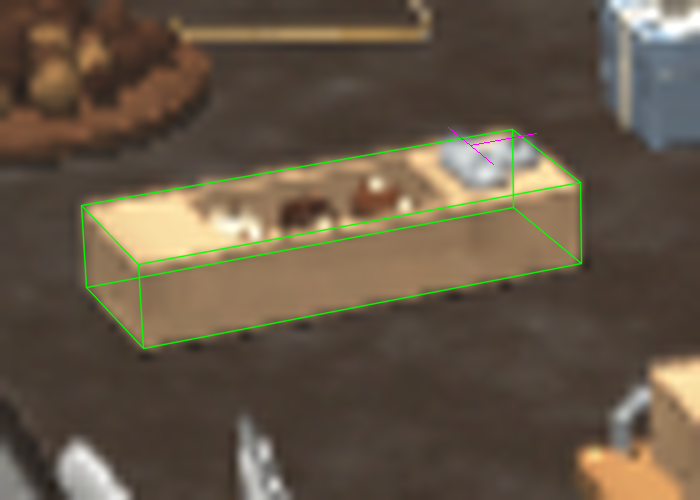

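```bash
python3 - <<'E'
from h import *
f=lambda n,a,z,s,o: onz(n,np.array(a)/s+o-.44,z)
a=f("top",(85,334),0,8,[245,210]);b=f("top",(760,423),0,8,[245,210]); d=a-b; print(a,b,np.degrees(np.arctan2(d[1],d[0])))
crop("t0",245,225,365,275,6,"t0e"); crop("s0",245,255,335,295,8,"s0e")
# gripper jaw etc
E
```

```text
[0.44180163 0.08904168 0.        ] [ 0.42908688 -0.20970669  0.        ] 87.56295954886848
```

View pics/t0e.png

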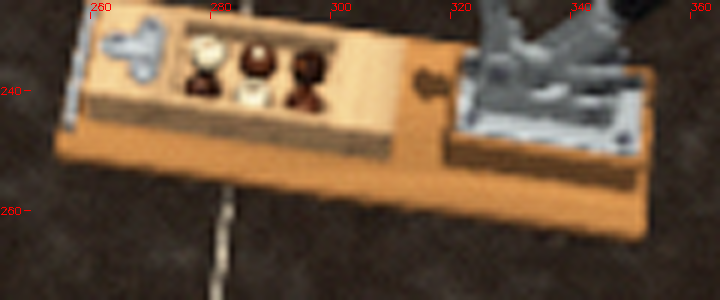

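View pics/s0e.png

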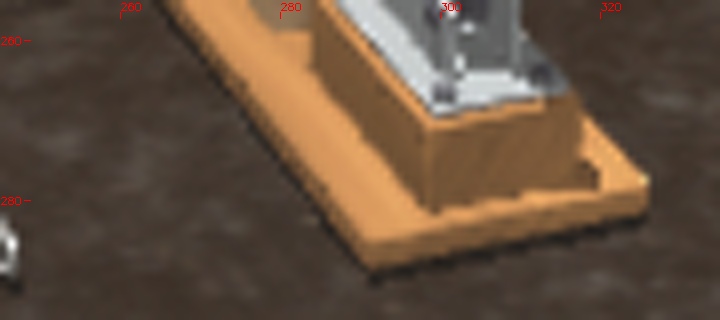

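The board edge gives a yaw of 87.6° and the lower-tray fit 87.2°, so they agree. I'll move over the loose tray and turn the tool about −156°, which keeps the last joint in range for the placing.

Emit:
step_arm(targets=[[0.02,0.06,0,0,0,-0.18,0.085],[0.04,0.11,0,0,0,-0.36,0.085],[0.06,0.16,0,0,0,-0.54,0.085],[0.08,0.22,0,0,0,-0.72,0.085],[0.1,0.28,0,0,0,-0.9,0.085],[0.1,0.34,0,0,0,-1.08,0.085],[0.1,0.4,0,0,0,-1.26,0.085],[0.1,0.46,0,0,0,-1.44,0.085],[0.1,0.52,0,0,0,-1.62,0.085],[0.1,0.58,0,0,0,-1.8,0.085],[0.094,0.64,0,0,0,-1.98,0.085],[0.088,0.7,-0.02,0,0,-2.16,0.085]])

```text
clock: 4.2
tool_pos: [0.4366, 0.2125, 0.3942]
tool_rot: [-1.507, 0.515, -0.516]
contact_force: [0.3, -0.7, 0.5]
width: 0.0852
```

Emit:
step_arm(targets=[[0,0.01,-0.04,0,0,-0.18,0.085],[0,0.01,-0.09,0,0,-0.36,0.085],[0,0.01,-0.14,0,0,-0.557,0.085],[0,0.01,-0.19,0,0,-0.557,0.085],[0,0.01,-0.23,0,0,-0.557,0.085],[0,0.01,-0.23,0,0,-0.557,0.085],[0,0.01,-0.23,0,0,-0.557,0.085]])

```text
clock: 5.08
tool_pos: [0.4384, 0.2204, 0.1654]
tool_rot: [-1.355, 0.939, -0.941]
contact_force: [0.1, 0.5, 1.6]
width: 0.0845
```

```bash
python3 - <<'E'
from h import *
np.set_printoptions(precision=4,suppress=True)
s=telemetry.sense(); print(s["clock"],s["tool_pos"],s["qpos"],s["contact_force"]); R=cv2.Rodrigues(s["tool_rot"])[0];print(R, np.degrees(np.arctan2(R[1,0],R[0,0])))
E
```

```text
5.075 [0.4384 0.2204 0.1654] [-0.8965  0.2511  0.4782  1.7901 -0.1273  1.128  -1.5881] [0.145  0.4916 1.5993]
[[ 0.3517  0.0023  0.9361]
 [-0.9361  0.0015  0.3517]
 [-0.0006 -1.      0.0027]] -69.40871725137355
```

Emit:
step_arm(targets=[[-0.003,0.045,-0.02,0,0,-0.15,0.085],[-0.007,0.091,-0.045,0,0,-0.295,0.085],[-0.007,0.091,-0.045,0,0,-0.295,0.085],[-0.007,0.091,-0.045,0,0,-0.295,0.085],[-0.007,0.091,-0.045,0,0,-0.295,0.085]])

```text
clock: 5.7
tool_pos: [0.4324, 0.309, 0.1204]
tool_rot: [-1.234, 1.163, -1.165]
contact_force: [0.5, -0.6, 0.2]
width: 0.0848
```

```bash
python3 - <<'E'
from h import *
np.set_printoptions(precision=4,suppress=True)
s=telemetry.sense(); print(s["clock"],s["tool_pos"],s["qpos"],s["contact_force"]); R=cv2.Rodrigues(s["tool_rot"])[0];print(R, np.degrees(np.arctan2(R[1,0],R[0,0])))
snap("side","s2"); snap("top","t2"); crop("s2",180,150,280,240,8,"s2c")
E
```

```text
5.7 [0.4324 0.309  0.1204] [-1.0176  0.3838  0.4747  1.7427 -0.1971  1.0594 -1.9865] [ 0.4607 -0.594   0.165 ]
[[ 0.0603  0.0027  0.9982]
 [-0.9982  0.0013  0.0603]
 [-0.0011 -1.      0.0027]] -86.54265538293342
```

View pics/s2c.png

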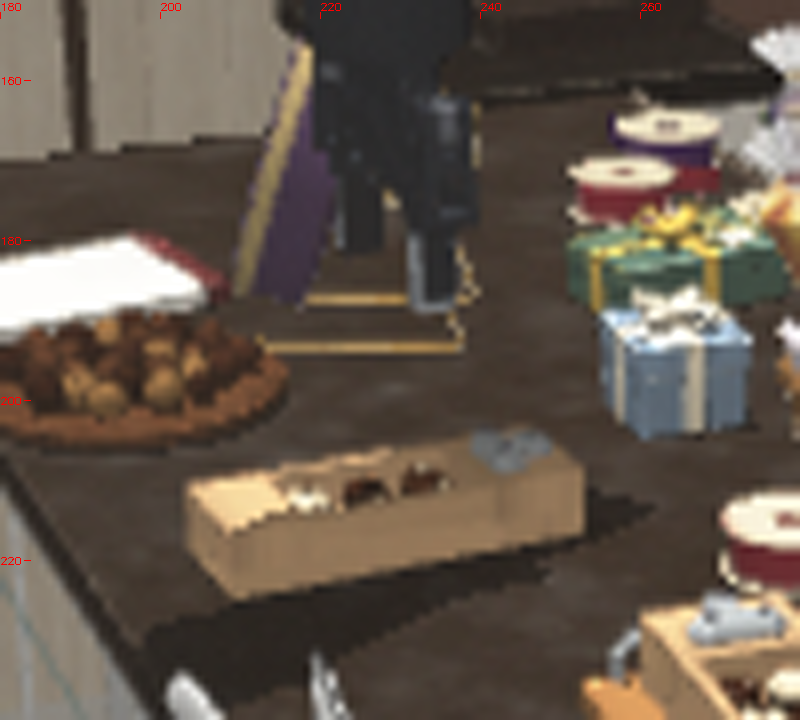

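View pics/t2.png

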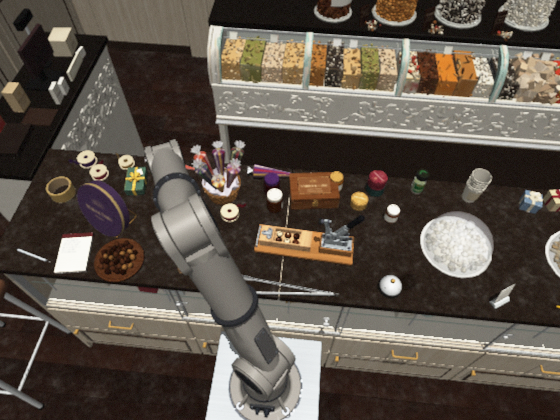

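```bash
python3 - <<'E'
from h import *
for z in(.12,.127,.133): print(z, proj("side",[[0.433,0.259,z],[.433,.309+.05,z]]))
E
```

```text
0.12 [[234.19992872 191.9357292 ]
 [225.71746145 183.81235869]]
0.127 [[234.15121972 190.15167495]
 [225.65823906 182.10382233]]
0.133 [[234.10934483 188.61793214]
 [225.60733332 180.63521697]]
```

The open fingertips sit 13 mm above the TCP height, so the TCP frame is that of the shut fingers. I'll descend to TCP z≈0, which puts the tips at about 7 mm at 64 mm width, and grip.

Emit:
step_arm(targets=[[-0.001,0.0025,-0.04,0,0,0.004,0.085],[-0.001,0.0025,-0.075,0,0,0.004,0.085],[-0.001,0.0025,-0.1,0,0,0.004,0.085],[-0.001,0.0025,-0.114,0,0,0.004,0.085],[-0.001,0.0025,-0.12,0,0,0.004,0.085],[-0.001,0.0025,-0.12,0,0,0.004,0.085]])

```text
clock: 6.55
tool_pos: [0.4303, 0.3125, -0.0008]
tool_rot: [-1.239, 1.16, -1.161]
contact_force: [0.0, 0.1, 0.2]
width: 0.0851
```

Emit:
step_arm(targets=[[0,0,0,0,0,0,0.06],[0,0,0,0,0,0,0.06],[0,0,0,0,0,0,0.055],[0,0,0,0,0,0,0.055],[0,0,0,0,0,0,0.055],[0,0,0,0,0,0,0.055]], grip_force=50)

```text
clock: 7.3
tool_pos: [0.4308, 0.3125, -0.0001]
tool_rot: [-1.238, 1.159, -1.161]
contact_force: [-0.3, -0.9, 6.7]
width: 0.0633
```

Emit:
step_arm(targets=[[0,0,0.01,0,0,0,0.055],[0,0,0.03,0,0,0,0.055],[0,0,0.06,0,0,0,0.055],[0,0,0.1,0,0,0,0.055],[0,0,0.14,0,0,0,0.055],[0,0,0.14,0,0,0,0.055]])

```text
clock: 8.05
tool_pos: [0.4318, 0.314, 0.1419]
tool_rot: [-1.232, 1.158, -1.159]
contact_force: [0.6, 0.2, -2.9]
width: 0.0634
```

```bash
python3 - <<'E'
from h import *
np.set_printoptions(precision=4,suppress=True)
s=telemetry.sense(); print(s["clock"],s["tool_pos"],s["width"],s["contact_force"],s["ft_torque"]); R=cv2.Rodrigues(s["tool_rot"])[0];print(R, np.degrees(np.arctan2(R[1,0],R[0,0])))
snap("side","s3"); crop("s3",180,150,280,240,8,"s3c")
E
```

```text
8.05 [0.4318 0.314  0.1419] 0.0633508557805243 [ 0.6389  0.1958 -2.9324] [ 0.0108 -0.0351 -0.002 ]
[[ 0.0666  0.0056  0.9978]
 [-0.9978  0.005   0.0666]
 [-0.0046 -1.      0.0059]] -86.18132865732332
```

View pics/s3c.png

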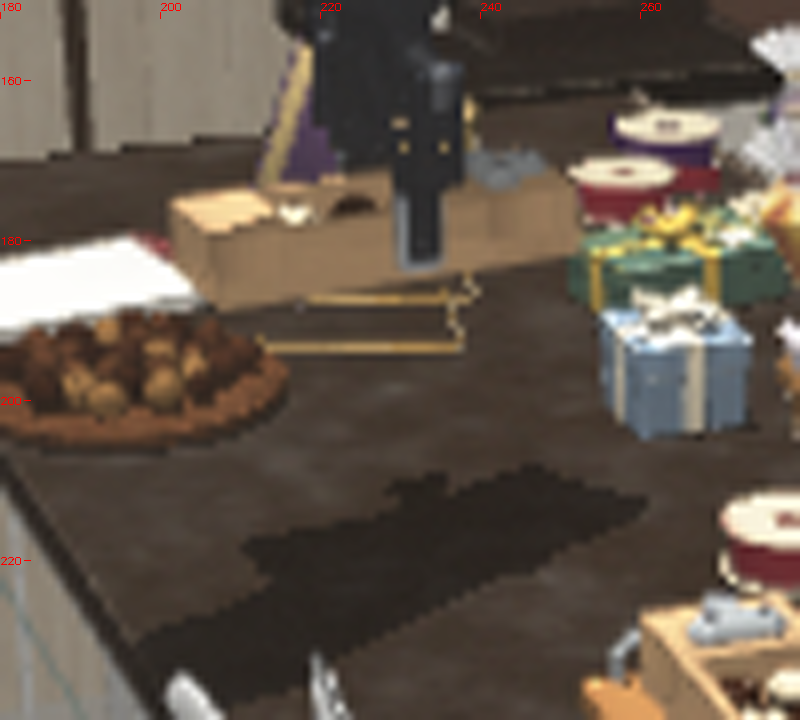

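The tray is lifted level, with the wrist reading about 0.3 kg. Next I'll turn it +83.5° while carrying it, staying on the key-end side of the carrier.

Emit:
step_arm(targets=[[0.003,-0.015,0,0,0,0.15,0.055],[0.006,-0.03,0,0,0,0.3,0.055],[0.009,-0.045,0,0,0,0.45,0.055],[0.012,-0.06,0,0,0,0.6,0.055],[0.015,-0.08,0,0,0,0.75,0.055],[0.018,-0.1,0,0,0,0.9,0.055],[0.021,-0.12,0,0,0,1.05,0.055],[0.024,-0.14,0,0,0,1.2,0.055],[0.027,-0.16,0,0,0,1.33,0.055],[0.03,-0.17,0,0,0,1.457,0.055],[0.03,-0.17,0,0,0,1.457,0.055],[0.03,-0.17,0,0,0,1.457,0.055]])

```text
clock: 9.6
tool_pos: [0.4586, 0.143, 0.1374]
tool_rot: [-1.571, 0.04, -0.036]
contact_force: [1.0, -0.1, -2.3]
width: 0.0634
```

```bash
cat >> h.py <<'E'
def st():
    np.set_printoptions(precision=4,suppress=True)
    s=telemetry.sense(); R=cv2.Rodrigues(s["tool_rot"])[0]
    print(s["clock"],"pos",s["tool_pos"],"w",s["width"],"F",s["contact_force"],"T",s["ft_torque"],"yaw",np.degrees(np.arctan2(R[1,0],R[0,0])),"ydir",R[:,1],"q",s["qpos"])
E
python3 -c "
from h import *;st()"
```

```text
9.6 pos [0.4586 0.143  0.1374] w 0.06344913236273822 F [ 0.9804 -0.1466 -2.312 ] T [ 0.0466 -0.0048 -0.0239] yaw -2.774426223949621 ydir [-0.0025 -0.0004 -1.    ] q [-0.5958  0.2533  0.3093  1.8451 -0.088   1.0589 -0.3008]
```

Emit:
step_arm(targets=[[0.008,-0.04,0.0,0,0,0,0.055],[0.016,-0.08,0.0,0,0,0,0.055],[0.024,-0.12,0.0,0,0,0,0.055],[0.03,-0.149,-0.01,0,0,0,0.055],[0.03,-0.149,-0.02,0,0,0,0.055],[0.03,-0.149,-0.02,0,0,0,0.055],[0.03,-0.149,-0.02,0,0,0,0.055]])

```text
clock: 10.48
tool_pos: [0.4897, -0.0046, 0.1186]
tool_rot: [-1.57, 0.035, -0.035]
contact_force: [0.3, 0.4, -2.2]
width: 0.0628
```

```bash
python3 - <<'E'
from h import *
st(); snap("side","s4"); snap("top","t4"); crop("s4",240,180,340,280,6,"s4c"); crop("t4",235,190,335,265,8,"t4c")
E
```

```text
10.475 pos [ 0.4897 -0.0046  0.1186] w 0.06280295454381522 F [ 0.2674  0.3554 -2.1582] T [ 0.0302 -0.0363 -0.0067] yaw -2.560779111920111 ydir [-0.0001  0.0008 -1.    ] q [-0.3479  0.2976  0.3953  1.85   -0.1339  1.0199  0.0574]
```

View pics/s4c.png

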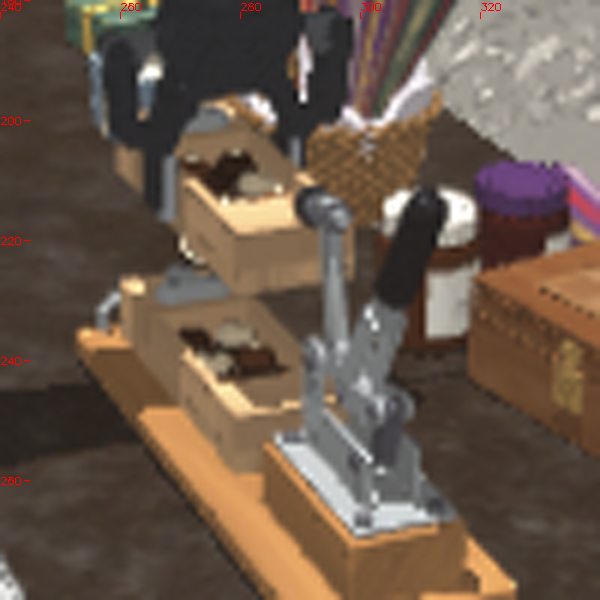

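View pics/t4c.png

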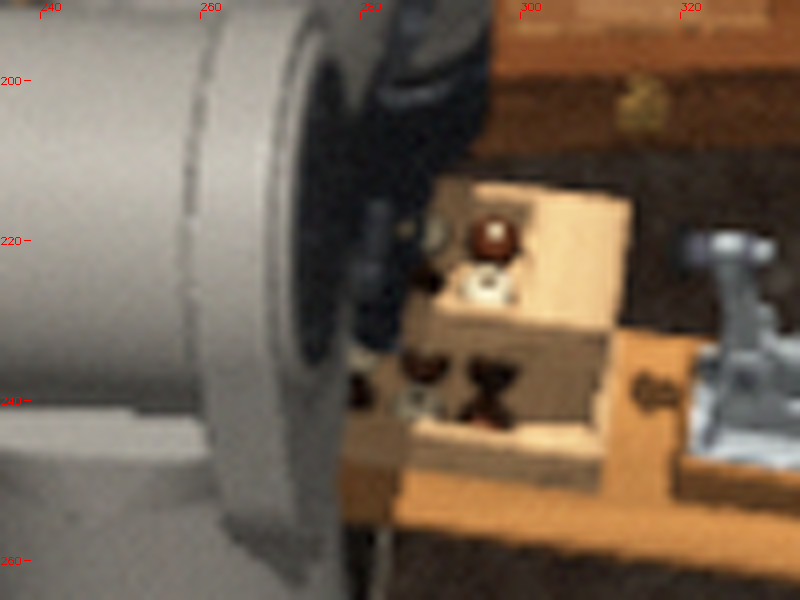

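```bash
python3 - <<'E'
from ov import *
yaw=np.radians(90-2.56); u=np.array([np.cos(yaw),np.sin(yaw)])
p=[.4897-.008*u[0],-.0046-.008*u[1],.1356,yaw]; print(p)
up=[("top",(-1,-1,1),(313.75,215)),("top",(-1,1,1),(311.6,230.6)),("side",(-1,1,1),(279.3,219.3)),("side",(-1,1,-1),(279.7,228.8)),("side",(-1,-1,-1),(298.7,225.3))]
for n,c,uv in up: print(n,c,proj(n,box(p,[c]))[0]-(np.array(uv)-.44))
overlay("s4","side",p,240,180,340,280,6,"o5"); overlay("t4","top",p,265,205,335,265,10,"o6")
b=[.488,-.0144,.035,1.5209]
im=cv2.imread("pics/o5.png")
overlay("s4","side",b,240,200,310,270,9,"o7"); overlay("t4","top",b,265,205,335,265,10,"o8")
cv2.imwrite("pics/o68.png",np.hstack([cv2.imread("pics/o6.png"),cv2.imread("pics/o8.png")])[:, :][::1]) 
E
python3 -c "
import cv2;im=cv2.imread('pics/o68.png');cv2.imwrite('pics/o68.png',cv2.resize(im,(800,343)))"
```

```text
[np.float64(0.4893426754871337), np.float64(-0.012592015965481105), 0.1356, np.float64(1.5261158979438416)]
top (-1, -1, 1) [0.6374 0.08  ]
top (-1, 1, 1) [0.8111 0.7036]
side (-1, 1, 1) [ 1.1087 -0.1221]
side (-1, 1, -1) [0.5632 0.6861]
side (-1, -1, -1) [0.82   1.1169]
```

View pics/o5.png

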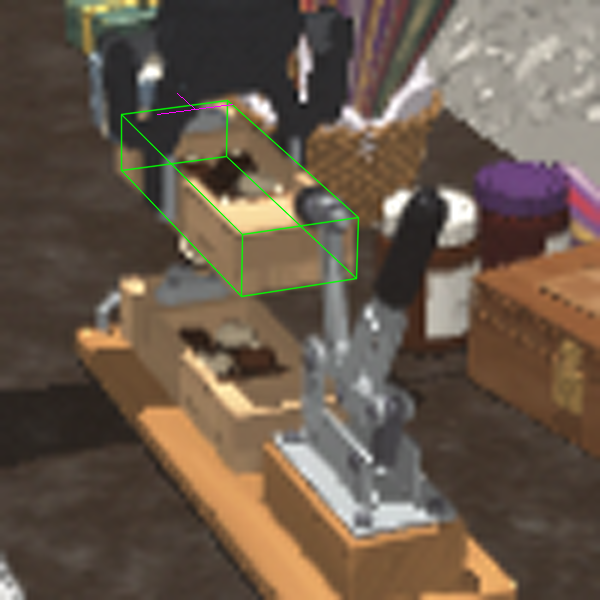

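View pics/o6.png

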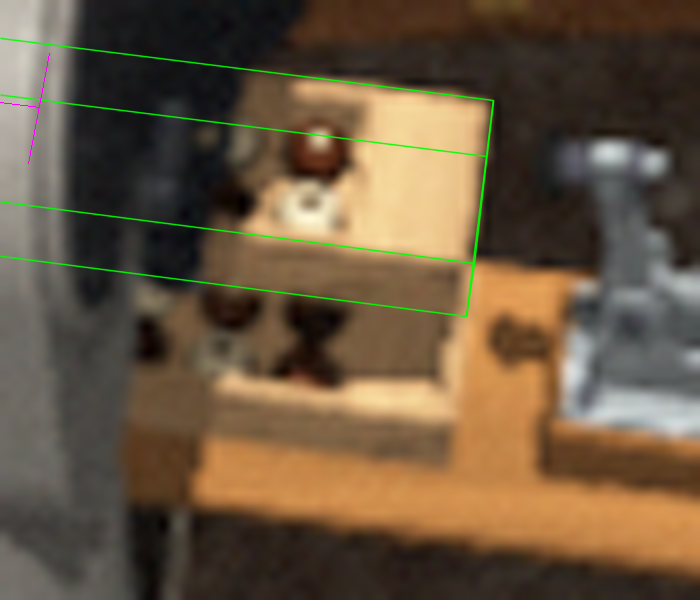

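View pics/o8.png

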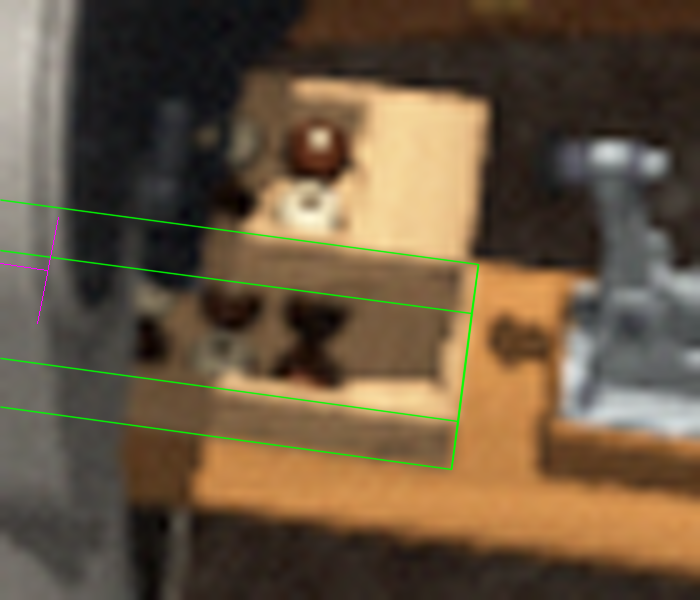

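View pics/o7.png

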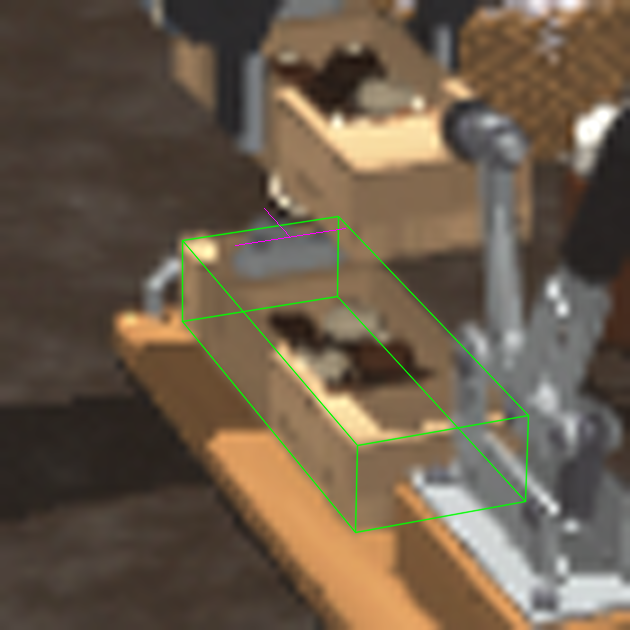

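The overlays of both trays are off by about the same small amount. I'll refine both poses with sub-pixel edges and compare them relative to each other.

```bash
cat > edge.py <<'E'
from ov import *
def measure(f,cam,p,A,B,n=25,hw=2.5):
    g=cv2.cvtColor(cv2.imread(f"pics/{f}.png"),cv2.COLOR_BGR2LAB).astype(np.float32)
    out=[]
    for t in np.linspace(.06,.94,n):
        c=np.array(A)*(1-t)+np.array(B)*t; q=proj(cam,box(p,[c]))[0]
        d=np.diff(proj(cam,box(p,[A,B])),axis=0)[0]; d/=np.linalg.norm(d); nn=np.array([-d[1],d[0]])
        s=np.arange(-hw,hw+.01,.25); P=q+s[:,None]*nn
        v=cv2.remap(g,P[:,0].astype(np.float32).reshape(1,-1),P[:,1].astype(np.float32).reshape(1,-1),cv2.INTER_CUBIC)[0]
        gr=np.linalg.norm(np.gradient(v,axis=0),axis=1)
        k=gr.argmax()
        if gr[k]<2.0 or k in(0,len(s)-1): continue
        m=slice(max(0,k-3),k+4); w=gr[m]**2; off=(w*s[m]).sum()/w.sum()
        out.append((c,q+off*nn,nn))
    return out
def refine(edges,p,fixz=None,it=5,verbose=True):
    p=np.array(p,float)
    for _ in range(it):
        obs=[(f,cam,i)+o for i,(f,cam,A,B) in enumerate(edges) for o in measure(f,cam,p,A,B)]
        def res(x):
            pp=x if fixz is None else np.r_[x[:2],fixz,x[2]]
            return np.array([(proj(cam,box(pp,[c]))[0]-q)@nn for f,cam,i,c,q,nn in obs])
        r=least_squares(res,p if fixz is None else p[[0,1,3]],loss='soft_l1',f_scale=.3)
        p=r.x if fixz is None else np.r_[r.x[:2],fixz,r.x[2]]
    if verbose:
        rr=res(r.x); ii=np.array([o[2] for o in obs])
        for i in range(len(edges)): print("  ",edges[i][:2],edges[i][2],edges[i][3],(ii==i).sum(), "med %.2f"%np.median(rr[ii==i]) if (ii==i).any() else "")
    return p
E
python3 - <<'E'
from edge import *
lowE=[("t0","top",(-1,-1,1),(.9,-1,1)),("t0","top",(-1,-1,1),(-1,1,1)),("t0","top",(-1,1,1),(.9,1,1)),("t0","top",(-1,1,-1),(.8,1,-1)),("t0","top",(-1,1,1),(-1,1,-1)),
("s0","side",(-1,1,1),(1,1,1)),("s0","side",(-1,1,1),(-1,-.1,1)),("s0","side",(-1,1,1),(-1,1,-1)),("s0","side",(-1,1,-1),(1,1,-1)),("s0","side",(-1,1,-1),(-1,.2,-1)),("s0","side",(1,1,1),(1,-1,1)),("s0","side",(1,-1,1),(-.4,-1,1))]
for fz in(None,.035):
    p=refine(lowE,[.488,-.0144,.035,1.5209],fz); print("low",p,np.degrees(p[3]))
lo=[("t1","top",(1,1,1),(-1,1,1)),("t1","top",(1,-1,1),(-1,-1,1)),("t1","top",(1,1,1),(1,-1,1)),("t1","top",(-1,1,1),(-1,-1,1)),("t1","top",(-1,1,-1),(-1,-1,-1)),
("s1","side",(-1,-1,1),(1,-1,1)),("s1","side",(-1,-1,-1),(1,-1,-1)),("s1","side",(-1,1,1),(-1,-1,1)),("s1","side",(-1,1,-1),(-1,-1,-1)),("s1","side",(-1,1,1),(1,1,1)),("s1","side",(1,1,1),(1,-1,1)),("s1","side",(1,-1,1),(1,-1,-1))]
for fz in(None,.017):
    p=refine(lo,[.423,.3111,.017,.0644],fz); print("loose start",p,np.degrees(p[3]))
upE=[("t4","top",(-1,-1,1),(-.4,-1,1)),("t4","top",(-1,-1,1),(-1,1,1)),("t4","top",(-1,1,1),(-.3,1,1)),
("s4","side",(-1,1,1),(-.1,1,1)),("s4","side",(-1,1,1),(-1,-.3,1)),("s4","side",(-1,1,1),(-1,1,-1)),("s4","side",(-1,1,-1),(-.2,1,-1)),("s4","side",(-1,1,-1),(-1,0,-1))]
for fz in(None,.1356):
    p=refine(upE,[.489,-.0126,.1356,1.526],fz); print("up",p,np.degrees(p[3]))
E
```

```text
Traceback (most recent call last):
  File "edge.py", line 23, in refine
    r=least_squares(res,p if fixz is None else p[[0,1,3]],loss='soft_l1',f_scale=.3)
  File "edge.py", line 22, in res
    return np.array([(proj(cam,box(pp,[c]))[0]-q)@nn for f,cam,i,c,q,nn in obs])
                      ~~~~^^^^^^^^^^^^^^^^^
  File "h.py", line 7, in proj
    K,R,t=P(n); x=(K@(R@np.atleast_2d(X).T+t[:,None])); return (x[:2]/x[2]).T
          ~^^^
  File "h.py", line 4, in P
    c=eyes.camera_info(n); R=cv2.Rodrigues(np.array(c["rvec"],float))[0]; t=np.array(c["tvec"],float).ravel()
ValueError: time passes only in moves, steps and waits
```

```bash
sed -i 's/^def P(n):/import functools\n@functools.lru_cache(None)\ndef P(n):/' h.py; cat > run1.py <<'E'
from edge import *
lowE=[("t0","top",(-1,-1,1),(.9,-1,1)),("t0","top",(-1,-1,1),(-1,1,1)),("t0","top",(-1,1,1),(.9,1,1)),("t0","top",(-1,1,-1),(.8,1,-1)),("t0","top",(-1,1,1),(-1,1,-1)),
("s0","side",(-1,1,1),(1,1,1)),("s0","side",(-1,1,1),(-1,-.1,1)),("s0","side",(-1,1,1),(-1,1,-1)),("s0","side",(-1,1,-1),(1,1,-1)),("s0","side",(-1,1,-1),(-1,.2,-1)),("s0","side",(1,1,1),(1,-1,1)),("s0","side",(1,-1,1),(-.4,-1,1))]
lo=[("t1","top",(1,1,1),(-1,1,1)),("t1","top",(1,-1,1),(-1,-1,1)),("t1","top",(1,1,1),(1,-1,1)),("t1","top",(-1,1,1),(-1,-1,1)),("t1","top",(-1,1,-1),(-1,-1,-1)),
("s1","side",(-1,-1,1),(1,-1,1)),("s1","side",(-1,-1,-1),(1,-1,-1)),("s1","side",(-1,1,1),(-1,-1,1)),("s1","side",(-1,1,-1),(-1,-1,-1)),("s1","side",(-1,1,1),(1,1,1)),("s1","side",(1,1,1),(1,-1,1)),("s1","side",(1,-1,1),(1,-1,-1))]
upE=[("t4","top",(-1,-1,1),(-.4,-1,1)),("t4","top",(-1,-1,1),(-1,1,1)),("t4","top",(-1,1,1),(-.3,1,1)),
("s4","side",(-1,1,1),(-.1,1,1)),("s4","side",(-1,1,1),(-1,-.3,1)),("s4","side",(-1,1,1),(-1,1,-1)),("s4","side",(-1,1,-1),(-.2,1,-1)),("s4","side",(-1,1,-1),(-1,0,-1))]
if __name__=="__main__":
  for nm,E,p0,fz in(("low",lowE,[.488,-.0144,.035,1.5209],.035),("start",lo,[.423,.3111,.017,.0644],.017),("up",upE,[.489,-.0126,.1356,1.526],.1356)):
    p=refine(E,p0,None,verbose=False);print(nm,p,np.degrees(p[3]))
    p=refine(E,p0,fz); print(nm,p,np.degrees(p[3]))
E
python3 run1.py
```

```text
low [ 0.4872 -0.0138  0.0352  1.5092] 86.46989475921768
   ('t0', 'top') (-1, -1, 1) (0.9, -1, 1) 25 med -0.44
   ('t0', 'top') (-1, -1, 1) (-1, 1, 1) 23 med -0.08
   ('t0', 'top') (-1, 1, 1) (0.9, 1, 1) 25 med 0.08
   ('t0', 'top') (-1, 1, -1) (0.8, 1, -1) 25 med -0.13
   ('t0', 'top') (-1, 1, 1) (-1, 1, -1) 25 med 0.11
   ('s0', 'side') (-1, 1, 1) (1, 1, 1) 24 med 0.01
   ('s0', 'side') (-1, 1, 1) (-1, -0.1, 1) 25 med -0.13
   ('s0', 'side') (-1, 1, 1) (-1, 1, -1) 19 med -1.39
   ('s0', 'side') (-1, 1, -1) (1, 1, -1) 25 med 0.05
   ('s0', 'side') (-1, 1, -1) (-1, 0.2, -1) 24 med -0.05
   ('s0', 'side') (1, 1, 1) (1, -1, 1) 23 med 0.08
   ('s0', 'side') (1, -1, 1) (-0.4, -1, 1) 25 med -0.02
low [ 0.4874 -0.0137  0.035   1.51  ] 86.51615793186625
start [0.4227 0.3111 0.017  0.0608] 3.4860019671903197
   ('t1', 'top') (1, 1, 1) (-1, 1, 1) 25 med -0.23
   ('t1', 'top') (1, -1, 1) (-1, -1, 1) 25 med 0.47
   ('t1', 'top') (1, 1, 1) (1, -1, 1) 25 med 0.26
   ('t1', 'top') (-1, 1, 1) (-1, -1, 1) 25 med -0.06
   ('t1', 'top') (-1, 1, -1) (-1, -1, -1) 25 med 0.03
   ('s1', 'side') (-1, -1, 1
[... 249 characters left out ...]
1', 'side') (1, 1, 1) (1, -1, 1) 25 med 0.04
   ('s1', 'side') (1, -1, 1) (1, -1, -1) 25 med -0.07
start [0.4227 0.3111 0.017  0.0604] 3.4594022384261844
up [ 0.4929 -0.0114  0.1356  1.4566] 83.45877682961611
   ('t4', 'top') (-1, -1, 1) (-0.4, -1, 1) 25 med -0.36
   ('t4', 'top') (-1, -1, 1) (-1, 1, 1) 25 med 0.03
   ('t4', 'top') (-1, 1, 1) (-0.3, 1, 1) 25 med 0.19
   ('s4', 'side') (-1, 1, 1) (-0.1, 1, 1) 23 med -0.74
   ('s4', 'side') (-1, 1, 1) (-1, -0.3, 1) 25 med -0.10
   ('s4', 'side') (-1, 1, 1) (-1, 1, -1) 23 med -0.18
   ('s4', 'side') (-1, 1, -1) (-0.2, 1, -1) 23 med 0.05
   ('s4', 'side') (-1, 1, -1) (-1, 0, -1) 25 med -0.04
up [ 0.4924 -0.0113  0.1356  1.4615] 83.73769058002621
```

```bash
cat > fixyaw.py <<'E'
from edge import *
def refxy(E,p,it=5,v=True):
    p=np.array(p,float)
    for _ in range(it):
        obs=[(cam,i)+o for i,(f,cam,A,B) in enumerate(E) for o in measure(f,cam,p,A,B)]
        res=lambda x:np.array([(proj(cam,box([x[0],x[1],p[2],p[3]],[c]))[0]-q)@nn for cam,i,c,q,nn in obs])
        r=least_squares(res,p[:2],loss='soft_l1',f_scale=.3); p[:2]=r.x
    if v:
        rr=res(r.x); ii=np.array([o[1] for o in obs]); print("  ",[round(float(np.median(rr[ii==i])),2) for i in range(len(E)) if (ii==i).any()])
    return p
E
python3 - <<'E'
from fixyaw import *
from run1 import upE,lowE
y=np.radians(87.4)
p0=[.489,-.0126,.1356,y]
print(refxy(upE,p0)); print(refxy([e for e in upE if e[0]=="t4"],p0)); print(refxy([e for e in upE if e[0]=="s4"],p0))
# good edges
print("low"); 
for a in(86.5,87,87.4):
    p1=[.4873,-.0138,.035,np.radians(a)]
    print(a,refxy(lowE,p1), refxy([e for e in lowE if e[0]=="t0"],p1,v=False), refxy([e for e in lowE if e[0]=="s0"],p1,v=False))
E
```

```text
[-0.48, 0.16, -0.01, -1.33, -0.02, -0.78, 0.06, -0.0]
[ 0.4881 -0.0106  0.1356  1.5254]
   [-0.26, 0.05, 0.18]
[ 0.489  -0.0111  0.1356  1.5254]
   [-1.61, -0.14, -0.29, -0.21, -0.15]
[ 0.487  -0.0095  0.1356  1.5254]
low
   [-0.49, -0.11, 0.12, -0.14, 0.12, 0.02, -0.12, -1.39, 0.07, -0.05, 0.02, -0.03]
86.5 [ 0.4875 -0.0137  0.035   1.5097] [ 0.4885 -0.0141  0.035   1.5097] [ 0.4867 -0.0133  0.035   1.5097]
   [-0.43, -0.07, 0.12, -0.12, 0.05, 0.16, -0.13, -1.05, 0.14, 0.0, 0.07, -0.02]
87 [ 0.4876 -0.0137  0.035   1.5184] [ 0.4884 -0.0139  0.035   1.5184] [ 0.4868 -0.0132  0.035   1.5184]
   [-0.41, 0.02, 0.11, -0.04, 0.01, 0.17, -0.12, -1.14, 0.1, -0.01, 0.08, 0.02]
87.4 [ 0.4876 -0.0136  0.035   1.5254] [ 0.4884 -0.0138  0.035   1.5254] [ 0.4871 -0.0134  0.035   1.5254]
```

The upper tray sits about 2–3 mm too far towards +y. I'll correct it, lower to just above the key, and measure again.

Emit:
step_arm(targets=[[-0.001,-0.0025,-0.015,0,0,-0.005,0.055],[-0.001,-0.0025,-0.03,0,0,-0.008,0.055],[-0.001,-0.0025,-0.04,0,0,-0.008,0.055],[-0.001,-0.0025,-0.048,0,0,-0.008,0.055],[-0.001,-0.0025,-0.048,0,0,-0.008,0.055],[-0.001,-0.0025,-0.048,0,0,-0.008,0.055]])

```text
clock: 11.32
tool_pos: [0.4892, -0.0091, 0.071]
tool_rot: [-1.57, 0.043, -0.044]
contact_force: [-0.7, -0.2, -3.0]
width: 0.0633
```

```bash
python3 - <<'E'
from h import *
st(); snap("side","s5"); snap("top","t5"); crop("s5",245,190,325,270,8,"s5c"); crop("t5",260,205,330,265,10,"t5c")
E
```

```text
11.325 pos [ 0.4892 -0.0091  0.071 ] w 0.06326606504172111 F [-0.6903 -0.1977 -3.0277] T [ 0.0295 -0.002   0.0169] yaw -3.177573469199473 ydir [ 0.001  -0.0001 -1.    ] q [-0.3265  0.3597  0.3857  1.9048 -0.1688  0.9075  0.0857]
```

View pics/s5c.png

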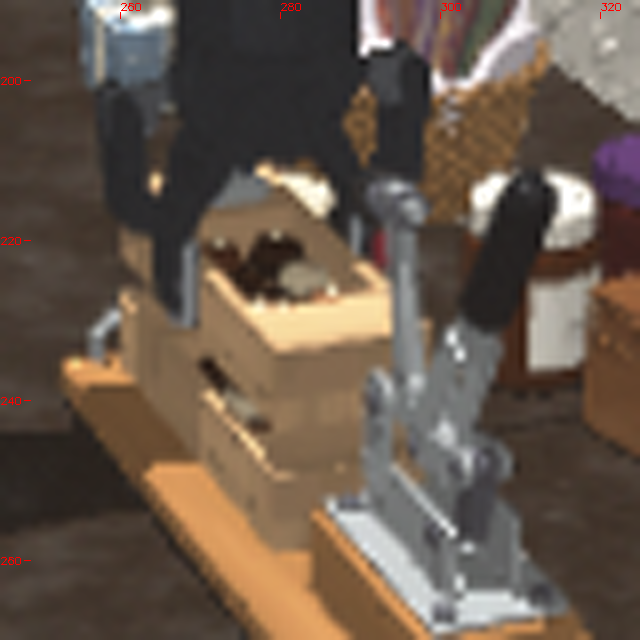

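View pics/t5c.png

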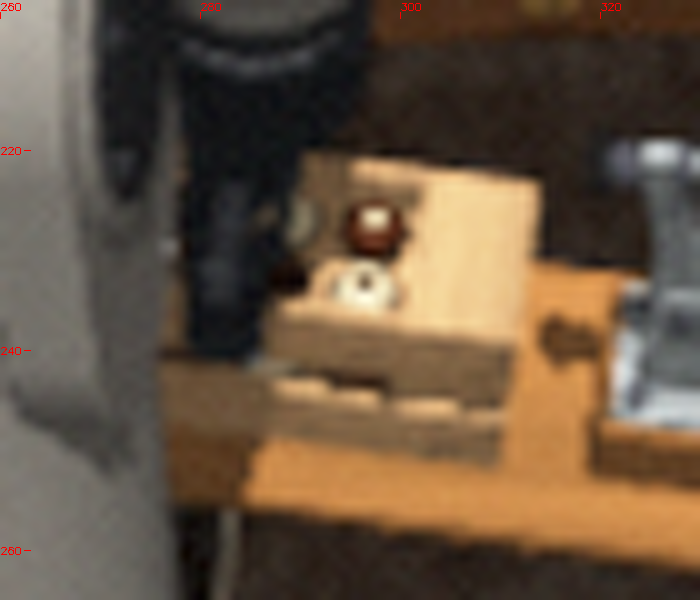

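```bash
python3 - <<'E'
from fixyaw import *
for a in (86.3,86.82,87.4):
  y=np.radians(a)
  u=[("t5","top",(-1,-1,1),(-.35,-1,1)),("t5","top",(-1,-1,1),(-1,1,1)),("t5","top",(-1,1,1),(-.3,1,1)),("t5","top",(-1,1,1),(-1,1,-1)),
  ("s5","side",(-1,1,1),(-.3,1,1)),("s5","side",(-1,1,1),(-1,-.6,1)),("s5","side",(-1,1,-1),(-.3,1,-1)),("s5","side",(-1,1,-1),(-1,0,-1))]
  l=[("t5","top",(-1,1,1),(-1,1,-1)),("t5","top",(-1,1,-1),(-.2,1,-1)),("t5","top",(-1,1,1),(-.2,1,1)),
  ("s5","side",(-1,1,1),(-.3,1,1)),("s5","side",(-1,1,1),(-1,.3,1)),("s5","side",(-1,1,-1),(-.3,1,-1)),("s5","side",(-1,1,-1),(-1,.2,-1))]
  for nm,E,p0 in(("up",u,[.4888,-.0171,.088,y]),("low",l,[.4876,-.0137,.035,y])):
    print(a,nm,refxy(E,p0))
    for k in("t5","s5"): print("   ",k,refxy([e for e in E if e[0]==k],p0))
yy=np.radians(86.82)
overlay("t5","top",[.4888,-.0171,.088,yy],260,205,330,265,10,"o9")
overlay("s5","side",[.4888,-.0171,.088,yy],245,190,325,270,8,"o10")
E
```

```text
[-0.28, 0.13, 0.17, -0.15, 0.04, -0.06, 1.07, -0.07]
86.3 up [ 0.4886 -0.0147  0.088   1.5062]
   [-0.23, 0.15, 0.25, -0.1]
    t5 [ 0.4887 -0.0146  0.088   1.5062]
   [0.0, -0.02, 1.94, -0.04]
    s5 [ 0.4883 -0.015   0.088   1.5062]
   [-0.02, 0.21, -0.93, -0.19, -0.15, 0.45, -0.03]
86.3 low [ 0.4894 -0.014   0.035   1.5062]
   [-0.02, 0.55, -0.6]
    t5 [ 0.4907 -0.0141  0.035   1.5062]
   [-0.47, -0.18, 0.28, 0.04]
    s5 [ 0.4886 -0.0145  0.035   1.5062]
   [-0.26, 0.26, 0.17, -0.19, 0.09, -0.06, 1.49, -0.07]
86.82 up [ 0.488  -0.0146  0.088   1.5153]
   [-0.2, 0.3, 0.22, -0.19]
    t5 [ 0.4883 -0.0145  0.088   1.5153]
   [0.0, -0.02, 1.91, -0.03]
    s5 [ 0.4877 -0.0148  0.088   1.5153]
   [-0.05, 0.21, -0.85, -0.24, -0.25, 0.51, -0.07]
86.82 low [ 0.489  -0.0138  0.035   1.5153]
   [-0.02, 0.51, -0.58]
    t5 [ 0.4901 -0.0137  0.035   1.5153]
   [-0.4, -0.01, 0.29, -0.01]
    s5 [ 0.4882 -0.014   0.035   1.5153]
   [-0.25, 0.31, 0.17, -0.23, 0.13, -0.09, 1.23, -0.09]
87.4 up [ 0.4874 -0.0144  0.088   1.5254]
   [-0.21, 0.35, 0.23, -0.21]
    t5 [ 0.4876 -0.0143  0.088   1.5254]
   [0.01, -0.02, 1.86, -0.04]
    s5 [ 0.487  -0.0146  0.088   1.5254]
   [-0.07, 0.2, -0.88, -0.2, -0.27, 0.46, -0.06]
87.4 low [ 0.4884 -0.0135  0.035   1.5254]
   [-0.02, 0.5, -0.61]
    t5 [ 0.4896 -0.0135  0.035   1.5254]
   [-0.41, -0.18, 0.3, 0.04]
    s5 [ 0.4878 -0.0139  0.035   1.5254]
```

View pics/o9.png

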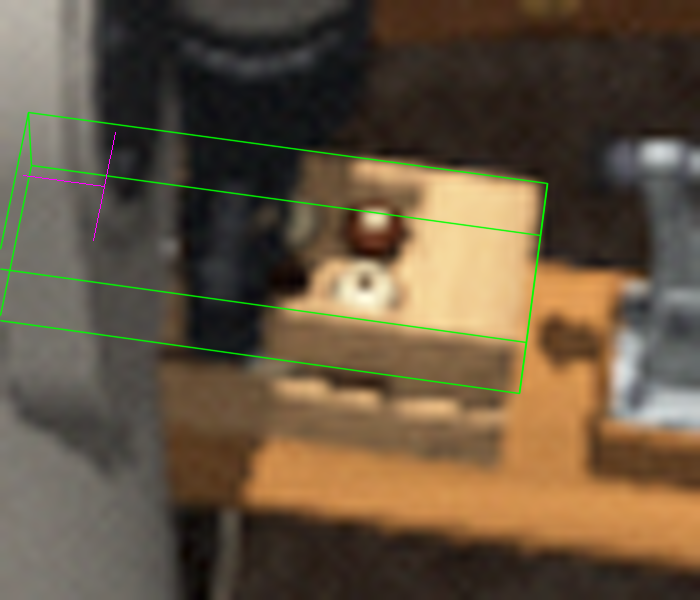

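View pics/o10.png

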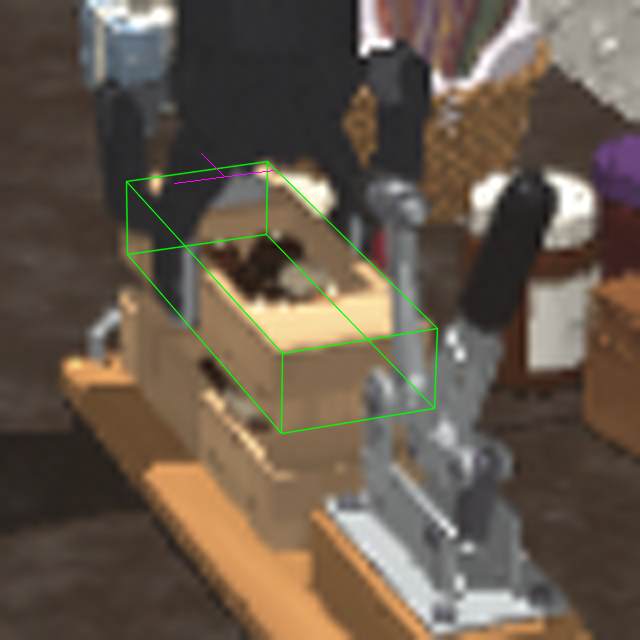

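Relative to the lower tray, the upper one is off by about (+0.5, −0.9) mm. I'll correct that and lower in small steps while watching the force.

Emit:
step_arm(targets=[[-0.0004,0.0008,-0.003,0,0,0,0.055],[-0.0004,0.0008,-0.006,0,0,0,0.055],[-0.0004,0.0008,-0.009,0,0,0,0.055],[-0.0004,0.0008,-0.012,0,0,0,0.055],[-0.0004,0.0008,-0.012,0,0,0,0.055]])

```text
clock: 12.05
tool_pos: [0.4881, -0.0083, 0.0583]
tool_rot: [-1.571, 0.044, -0.043]
contact_force: [-0.0, 0.2, -2.5]
width: 0.0634
```

The underside is now below the key's top and the wrist feels no contact, so the notch is over the key. I'll continue down.

Emit:
step_arm(targets=[[0,0,-0.0015,0,0,0,0.055],[0,0,-0.003,0,0,0,0.055],[0,0,-0.0045,0,0,0,0.055],[0,0,-0.006,0,0,0,0.055],[0,0,-0.0065,0,0,0,0.055],[0,0,-0.0065,0,0,0,0.055]])

```text
clock: 12.8
tool_pos: [0.4884, -0.0083, 0.0521]
tool_rot: [-1.57, 0.043, -0.044]
contact_force: [0.5, 0.4, -3.1]
width: 0.0633
```

```bash
python3 - <<'E'
from h import *
st(); snap("side","s6"); crop("s6",245,190,325,270,8,"s6c")
E
```

```text
12.8 pos [ 0.4884 -0.0083  0.0521] w 0.06333223177656847 F [ 0.4675  0.3525 -3.0675] T [ 0.0767  0.0338 -0.0284] yaw -3.180413638897553 ydir [ 0.0002 -0.0001 -1.    ] q [-0.3201  0.3865  0.3778  1.9238 -0.1837  0.8644  0.0966]
```

View pics/s6c.png

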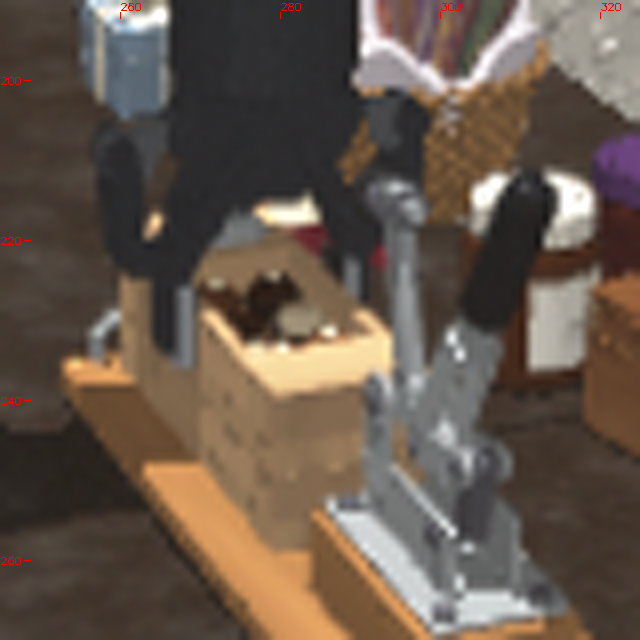

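Emit:
step_arm(targets=[[0,0,-0.0007,0,0,0,0.055],[0,0,-0.0012,0,0,0,0.055],[0,0,-0.0012,0,0,0,0.055]])

```text
clock: 13.22
tool_pos: [0.4886, -0.0083, 0.0519]
tool_rot: [-1.57, 0.043, -0.044]
contact_force: [-3.0, 0.0, 4.9]
width: 0.0632
```

The tray is seated at TCP z≈0.052 with contact felt. Releasing.

Emit:
step_arm(targets=[[0,0,0,0,0,0,0.066],[0,0,0,0,0,0,0.07],[0,0,0,0,0,0,0.08],[0,0,0,0,0,0,0.082],[0,0,0,0,0,0,0.082]])

```text
clock: 13.85
tool_pos: [0.4884, -0.0083, 0.0509]
tool_rot: [-1.57, 0.043, -0.044]
contact_force: [-0.4, -0.1, -0.1]
width: 0.0819
```

Emit:
step_arm(targets=[[0,0,0.02,0,0,0,0.082],[0,0,0.06,0,0,0,0.082],[0,0,0.11,0,0,0,0.082],[0,0,0.16,0,0,0,0.082],[0,0,0.22,0,0,0,0.05],[0,0,0.26,0,0,0,0.01],[0,0,0.26,0,0,0,0]])

```text
clock: 14.72
tool_pos: [0.4905, -0.0086, 0.3147]
tool_rot: [-1.57, 0.037, -0.05]
contact_force: [0.1, 0.9, 0.3]
width: 0.028
```

```bash
python3 - <<'E'
from h import *
st(); snap("side","s7"); snap("top","t7"); crop("s7",245,190,325,270,8,"s7c"); crop("t7",230,180,380,280,5,"t7c")
E
```

```text
14.725 pos [ 0.4905 -0.0086  0.3147] w 0.027988731970638784 F [0.1388 0.8577 0.3136] T [-0.004   0.0127  0.003 ] yaw -3.1877633805550287 ydir [ 0.0085  0.0006 -1.    ] q [-0.3808  0.1512  0.4259  1.5244 -0.0635  1.4711 -0.009 ]
```

View pics/s7c.png

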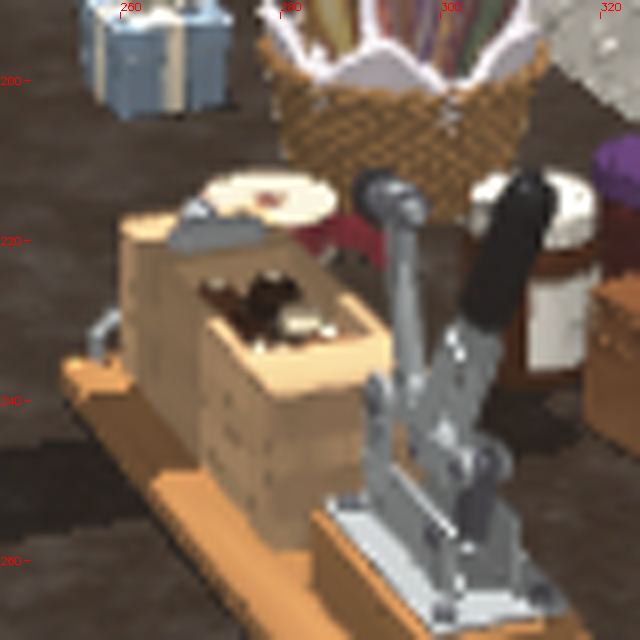

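View pics/t7c.png

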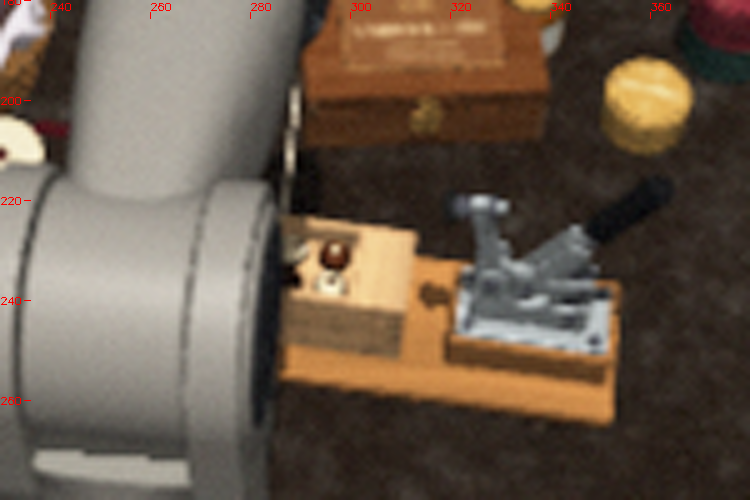

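The tray is flush, with no gap visible between the two trays in either picture. Next is the clamp: shut the fingers, move over behind the clamp arm, then descend on the tray side of the handle.

Emit:
step_arm(targets=[[-0.003,-0.05,0.0,0,0,0,0],[-0.006,-0.1,0.0,0,0,0,0],[-0.009,-0.15,0.0,0,0,0,0],[-0.012,-0.198,-0.015,0,0,0,0],[-0.012,-0.198,-0.015,0,0,0,0],[-0.012,-0.198,-0.015,0,0,0,0],[-0.012,-0.198,-0.015,0,0,0,0]], grip_force=40)

```text
clock: 15.7
tool_pos: [0.4768, -0.2043, 0.2954]
tool_rot: [-1.569, 0.042, -0.041]
contact_force: [1.0, 0.1, -0.6]
width: -0.0003
```

```bash
python3 - <<'E'
from h import *
st(); snap("side","s8"); snap("top","t8"); crop("s8",245,150,345,260,6,"s8c"); crop("t8",290,150,410,270,6,"t8c")
E
```

```text
15.7 pos [ 0.4768 -0.2043  0.2954] w -0.00025861536316676854 F [ 1.017   0.1015 -0.5851] T [-0.027   0.0234 -0.0164] yaw -2.9949128625081625 ydir [-0.0006  0.0012 -1.    ] q [-0.081   0.2387  0.5735  1.4887 -0.1303  1.4534  0.4427]
```

View pics/s8c.png

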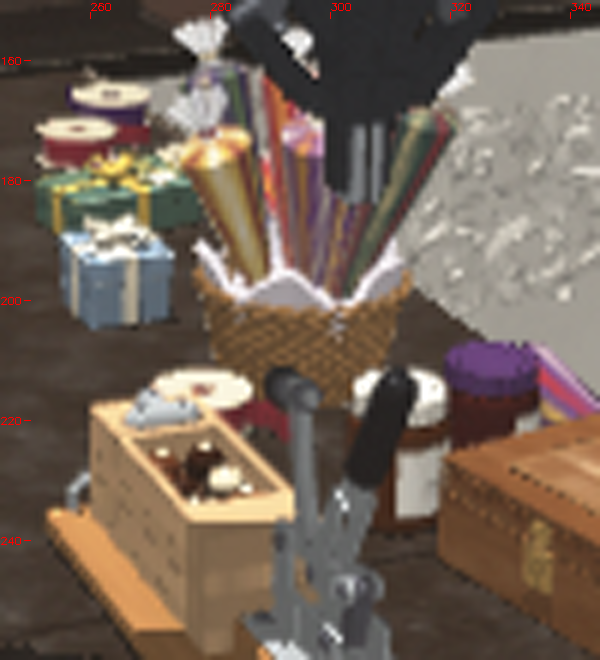

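View pics/t8c.png

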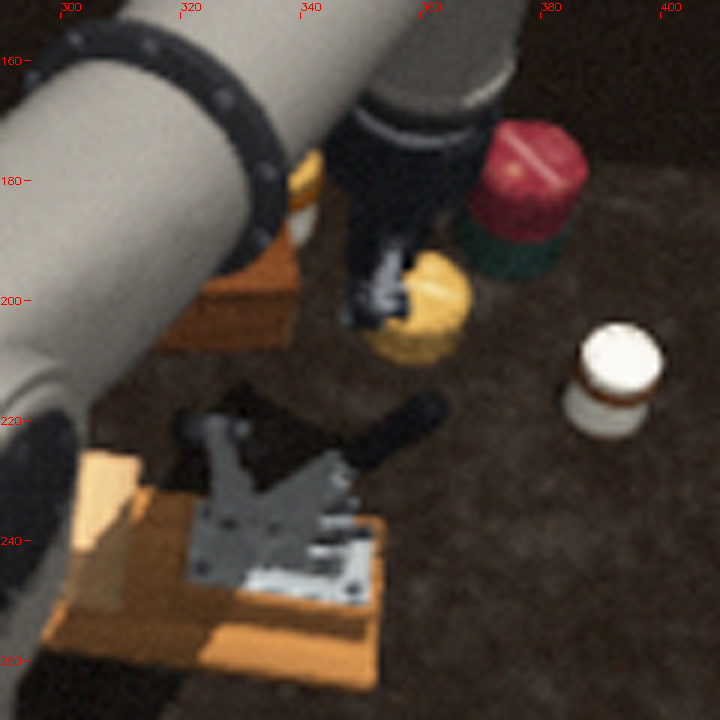

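The handle tip is near (312,213) in the side view and (362,217) in the top view. I'll triangulate it as a check on the calculated grip position.

```bash
python3 - <<'E'
from h import *
np.set_printoptions(precision=4,suppress=True)
print(tri((311.3,213),(362,216.8))); print(tri((306,228),(347.5,227)))
o=np.array([.4882,-.0165]);u=np.array([.0523,.9986])
for X,z in((-240,.228),(-230,.211),(-203,.164)): print(X,z,o+u*X/1000, proj("side",[*(o+u*X/1000),z]),proj("top",[*(o+u*X/1000),z]))
print("tip",proj("side",[.4768,-.2043,.2954]),proj("top",[.4768,-.2043,.2954]))
E
```

```text
(array([ 0.4758, -0.2509,  0.2255]), array([ 0.0631, -0.0459]), array([-0.0178,  0.0658]))
(array([ 0.4776, -0.2152,  0.1637]), array([-1.0479,  0.7302]), array([ 0.2816, -1.0895]))
-240 0.228 [ 0.4756 -0.2562] [[312.2945 212.8118]] [[363.8153 216.6222]]
-230 0.211 [ 0.4762 -0.2462] [[310.4348 217.2896]] [[359.7167 219.1735]]
-203 0.164 [ 0.4776 -0.2192] [[305.6263 229.1939]] [[349.0339 225.9743]]
tip [[304.4788 182.9032]] [[350.2057 202.3813]]
```

Emit:
step_arm(targets=[[0.0005,0,-0.03,0,0,0,0],[0.0005,0,-0.06,0,0,0,0],[0.0005,-0.001,-0.083,0,0,0,0],[0.0005,-0.008,-0.083,0,0,0,0],[0.0005,-0.013,-0.083,0,0,0,0],[0.0005,-0.016,-0.083,0,0,0,0],[0.0005,-0.016,-0.083,0,0,0,0]])

```text
clock: 16.68
tool_pos: [0.4773, -0.223, 0.2139]
tool_rot: [-1.571, 0.043, -0.046]
contact_force: [0.6, 1.1, 0.0]
width: -0.0001
```

```bash
python3 - <<'E'
from h import *
st(); snap("side","s9"); crop("s9",255,160,335,260,6,"s9c")
E
```

```text
16.675 pos [ 0.4773 -0.223   0.2139] w -0.00014708505317432454 F [0.5814 1.1028 0.0497] T [-0.0027  0.034   0.0113] yaw -3.221000644584955 ydir [ 0.0019 -0.0008 -1.    ] q [-0.042   0.2974  0.5717  1.6228 -0.1671  1.2685  0.5032]
```

View pics/s9c.png

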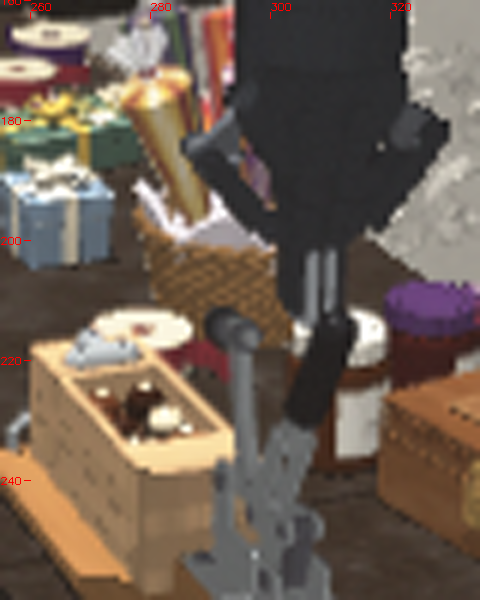

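The closed fingers are next to the tray side of the handle. I'll push it along its path.

Emit:
step_arm(targets=[[-0.0005,-0.009,-0.001,0,0,0,0],[-0.001,-0.018,-0.002,0,0,0,0],[-0.0015,-0.027,-0.004,0,0,0,0],[-0.002,-0.035,-0.008,0,0,0,0],[-0.002,-0.043,-0.013,0,0,0,0],[-0.0025,-0.05,-0.02,0,0,0,0],[-0.0025,-0.05,-0.02,0,0,0,0]])

```text
clock: 17.6
tool_pos: [0.4736, -0.2735, 0.1922]
tool_rot: [-1.571, 0.046, -0.044]
contact_force: [-0.8, -0.1, -0.7]
width: -0.0003
```

```bash
python3 - <<'E'
from h import *
st(); snap("side","s10"); crop("s10",255,160,335,260,6,"s10c")
E
```

```text
17.6 pos [ 0.4736 -0.2735  0.1922] w -0.00025271587263751903 F [-0.8187 -0.0764 -0.7086] T [ 0.017  -0.0118 -0.0078] yaw -3.290794106395028 ydir [-0.001  -0.0008 -1.    ] q [ 0.0544  0.3624  0.5841  1.6011 -0.2068  1.2412  0.6185]
```

View pics/s10c.png

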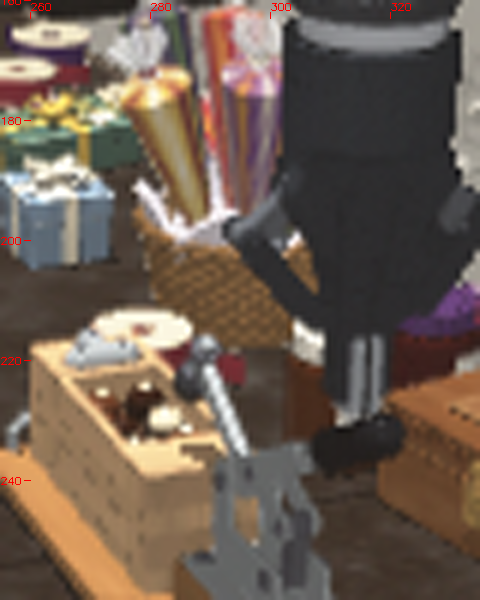

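Emit:
step_arm(targets=[[-0.0005,-0.009,-0.012,0,0,0,0],[-0.0005,-0.012,-0.022,0,0,0,0],[-0.0005,-0.014,-0.031,0,0,0,0],[-0.0005,-0.0145,-0.039,0,0,0,0],[-0.0005,-0.0145,-0.044,0,0,0,0]])

```text
clock: 18.27
tool_pos: [0.4736, -0.2878, 0.1486]
tool_rot: [-1.572, 0.044, -0.044]
contact_force: [0.1, -1.0, 0.6]
width: 0.0007
```

Emit:
step_arm(targets=[[0,0,-0.005,0,0,0,0],[0,0,-0.01,0,0,0,0],[0,0,-0.014,0,0,0,0],[0,0,-0.014,0,0,0,0]])

```text
clock: 18.77
tool_pos: [0.4737, -0.2864, 0.1345]
tool_rot: [-1.57, 0.044, -0.043]
contact_force: [-0.2, -0.5, 0.3]
width: 0.0003
```

```bash
python3 - <<'E'
from h import *
st(); snap("side","s11"); crop("s11",255,180,345,280,6,"s11c")
E
```

```text
18.775 pos [ 0.4737 -0.2864  0.1345] w 0.00025230925228697987 F [-0.1724 -0.5235  0.2893] T [ 0.0204 -0.0129 -0.0393] yaw -3.1661401991489733 ydir [-0.0005  0.0005 -1.    ] q [ 0.0945  0.4289  0.5681  1.6633 -0.2509  1.1236  0.6758]
```

View pics/s11c.png

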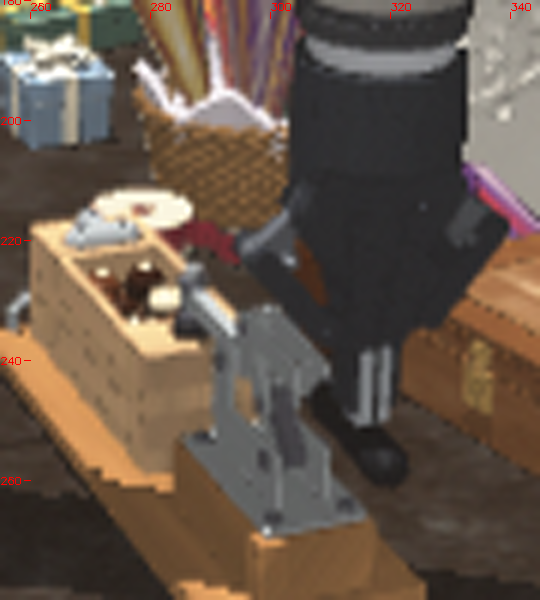

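Emit:
step_arm(targets=[[0,0,-0.002,0,0,0,0],[0,0,-0.004,0,0,0,0],[0,0,-0.006,0,0,0,0],[0,0,-0.006,0,0,0,0]])

```text
clock: 19.32
tool_pos: [0.4743, -0.2873, 0.1309]
tool_rot: [-1.571, 0.042, -0.045]
contact_force: [-2.7, 2.1, 9.8]
width: -0.0002
```

Emit:
step_arm(targets=[[0,0,-0.0015,0,0,0,0],[0,0,-0.003,0,0,0,0],[0,0,-0.003,0,0,0,0]])

```text
clock: 19.7
tool_pos: [0.4744, -0.2876, 0.1292]
tool_rot: [-1.571, 0.041, -0.046]
contact_force: [-4.5, 2.5, 16.1]
width: 0.0001
```

The force rises stiffly at grip height, about 120 mm, so the handle is past centre and on its stop. I'll retract straight up and check.

Emit:
step_arm(targets=[[0,0,0.004,0,0,0,0],[0,0,0.015,0,0,0,0],[0,0,0.05,0,0,0,0],[0,0,0.1,0,0,0,0],[0,0,0.15,0,0,0,0],[0,-0.04,0.2,0,0,0,0],[-0.02,-0.1,0.24,0,0,0,0],[-0.05,-0.15,0.26,0,0,0,0],[-0.07,-0.18,0.26,0,0,0,0],[-0.07,-0.18,0.26,0,0,0,0],[-0.07,-0.18,0.26,0,0,0,0],[-0.07,-0.18,0.26,0,0,0,0]])

```text
clock: 21.2
tool_pos: [0.4056, -0.4651, 0.3856]
tool_rot: [-1.569, 0.04, -0.041]
contact_force: [-0.1, -0.3, -0.0]
width: -0.0001
```

```bash
python3 - <<'E'
from h import *
st(); snap("side","s12"); snap("top","t12"); crop("s12",245,195,345,295,6,"s12c"); crop("t12",245,190,375,275,6,"t12c")
E
```

```text
21.2 pos [ 0.4056 -0.4651  0.3856] w -0.00013423797504369506 F [-0.0888 -0.3306 -0.0246] T [ 0.0499  0.0048 -0.0232] yaw -2.9750184158817126 ydir [ 0.0008  0.0014 -1.    ] q [ 0.4796  0.4918  0.6582  0.9603 -0.3006  1.7721  0.9643]
```

View pics/s12c.png

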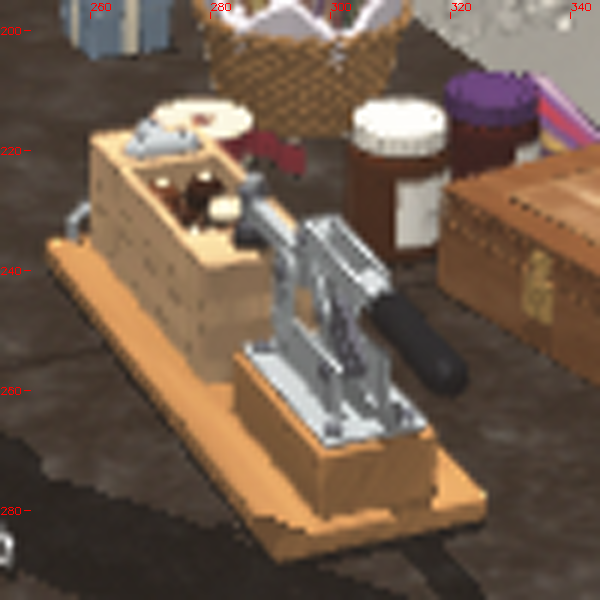

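View pics/t12c.png

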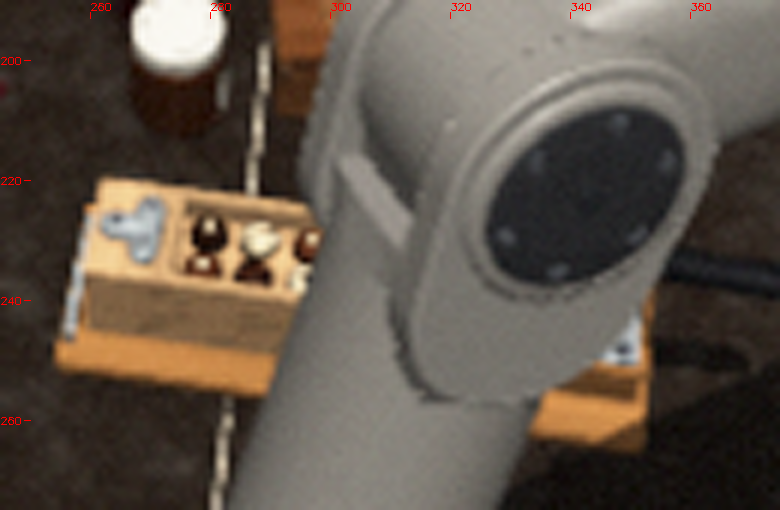

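View pics/t12.png

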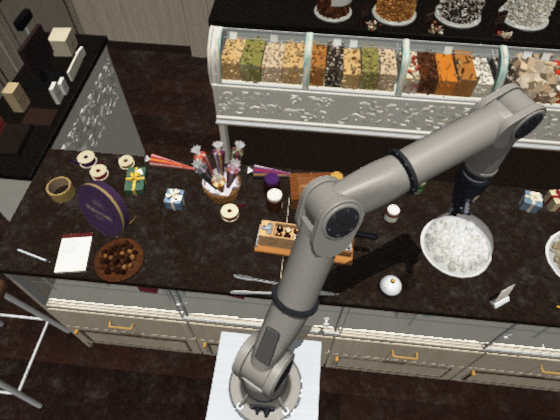

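View pics/s12.png

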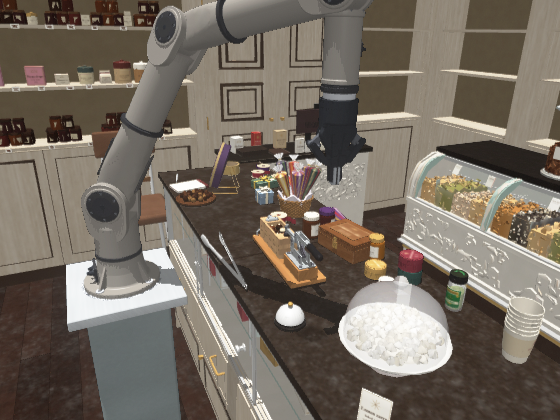

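The handle lies level and the pad is on the plain end of the upper tray. The bystanders look unmoved. I'll check the handle end, the pad and the stack height numerically.

```bash
python3 - <<'E'
from fixyaw import *
o=np.array([.4876,-.0137]);u=np.array([.0523,.9986])
for X,z in((-297,.122),(-304,.122),(-80,.086),(-64,.086)): print(X,z,proj("side",[*(o+u*X/1000),z])+.44,proj("top",[*(o+u*X/1000),z])+.44)
E_=[("t12","top",(1,1,1),(-.1,1,1)),("t12","top",(1,1,1),(1,-1,1)),("t12","top",(1,-1,1),(0,-1,1)),
("s12","side",(-1,1,1),(1,1,1)),("s12","side",(-1,1,1),(-1,-.1,1)),("s12","side",(1,1,1),(1,-1,1))]
p=refine(E_,[.4876,-.0137,.069,np.radians(87)]); print("upper now",p,np.degrees(p[3]))
a=cv2.imread("pics/s0.png").astype(int); b=cv2.imread("pics/s12.png").astype(int)
d=abs(a-b).max(2)
for nm,(x0,y0,x1,y1) in {"jam":(302,208,318,240),"reel":(269,210,287,225),"gift":(254,186,275,206),"box":(320,220,345,262),"yellow":(364,258,388,280)}.items(): print(nm,np.median(d[y0:y1,x0:x1]),(d[y0:y1,x0:x1]>40).mean())
a=cv2.imread("pics/t0.png").astype(int); b=cv2.imread("pics/t12.png").astype(int);d=abs(a-b).max(2)
for nm,(x0,y0,x1,y1) in {"cream":(384,204,402,222),"reel":(219,203,241,222),"gift":(163,187,187,210),"jam":(264,187,284,212)}.items(): print(nm,np.median(d[y0:y1,x0:x1]),(d[y0:y1,x0:x1]>40).mean())
E
```

```text
-297 0.122 [[319.7419 257.7736]] [[375.3087 237.0623]]
-304 0.122 [[320.9302 258.9728]] [[377.44   237.3499]]
-80 0.086 [[287.9459 236.5189]] [[309.3637 233.8364]]
-64 0.086 [[285.9824 234.4289]] [[304.7102 233.2035]]
   ('t12', 'top') (1, 1, 1) (-0.1, 1, 1) 24 med -0.04
   ('t12', 'top') (1, 1, 1) (1, -1, 1) 25 med 0.04
   ('t12', 'top') (1, -1, 1) (0, -1, 1) 25 med 0.05
   ('s12', 'side') (-1, 1, 1) (1, 1, 1) 24 med 0.17
   ('s12', 'side') (-1, 1, 1) (-1, -0.1, 1) 21 med 0.65
   ('s12', 'side') (1, 1, 1) (1, -1, 1) 18 med -0.44
upper now [ 0.4901 -0.0091  0.069   1.5596] 89.35625784860643
jam 8.0 0.234375
reel 13.0 0.3888888888888889
gift 5.0 0.0
box 5.0 0.0
yellow 6.0 0.0
cream 3.0 0.0
reel 3.0 0.0
gift 3.0 0.0
jam 3.0 0.0
```

```bash
python3 - <<'E'
from ov import *
overlay("t12","top",[.4876,-.0137,.069,np.radians(87)],245,205,345,265,8,"o12")
overlay("s12","side",[.4876,-.0137,.069,np.radians(87)],250,205,310,270,9,"o13")
overlay("s12","side",[.4876,-.0137,.035,np.radians(87)],250,205,310,270,9,"o14")
E
```

```text
(no output)
```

View pics/o12.png

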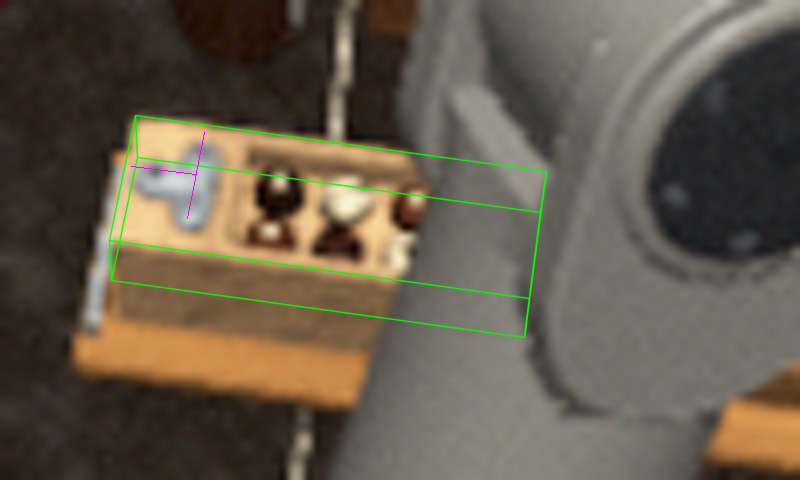

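View pics/o13.png

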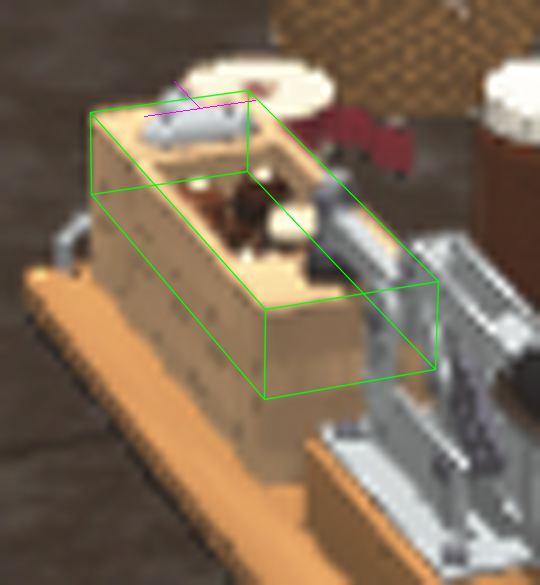

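View pics/o14.png

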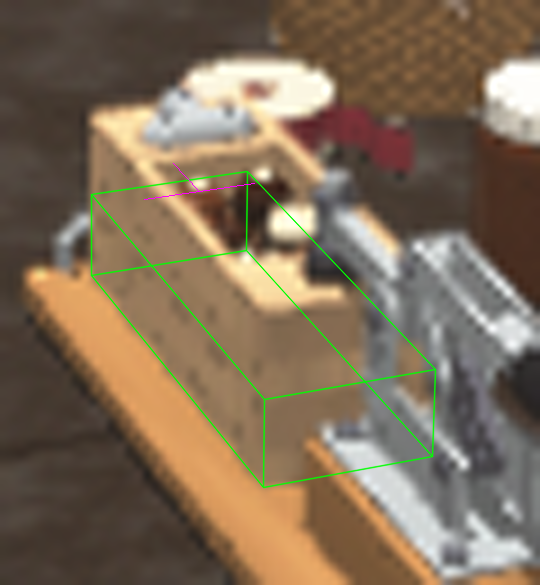

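Overlays of the predicted stacked pose match both views to within about half a pixel, so the 89° from the edge fit came from poorly visible edges. The stack is flush and the clamp is closed. Handing in.

```bash
python3 -c "
from workcell import manip; print(manip.hand_in())"
```

```text
the job is handed in; nothing more can be done
None
```

I set the loose tray on the lower one, notch over the key, and closed the clamp on the stack. The job is handed in at about 21 s; no verdict was reported.

- **Tray:** I gripped it across its width, turned it about 83.5° and lowered it in small steps. The wrist felt no contact until it seated at the expected height.
- **Clamp:** I pushed the handle along its path onto its stop, about 16 N at the end, with the grip roughly 120 mm high. After I drew the arm back, the handle stayed level and the pad lay on the upper tray's plain end.
- **Last checks:** The upper tray's centre measured 69 mm high, as expected, with no gap visible between the trays. The handle end came within about 2 pixels of where it should be when closed.
- **Bystanders:** The gift box, cream jar, jam jar and reel matched the first top-view picture. In the side view, the patches around the reel and jam jar did differ. The stack and clamp now overlap that area, and neither item looked moved.
- **Disagreements:** One automatic edge fit of the upper tray gave a yaw of about 89° and a centre about 4.6 mm along from the lower tray's. Part of the tray was hidden behind the arm and the clamp. The overlay at the expected pose (87°) matched both views to about half a pixel, so I took that fit as the wrong one. Camera and robot positions also differed by 2–3 mm in y, so I aligned the trays relative to each other in the same pictures.

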